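# Hook a tractor top link onto its headstock pin until the sprung latch snaps shut

### The job

The top link of a compact tractor is back from the grinder with its hook cleaned up and a new latch spring in: take it off the wooden chock, lay its hook over the greased pin between the lugs of the blue headstock and push the hook straight down, steadily, until the yellow latch flips shut behind the pin and the hook bottoms on it under a firm push of about 2 kg, never forcing or hammering it with more than 3 kg. Then pull the hook up against the shut latch with 1.5 to 2 kg, without jerking, to prove that it holds, and let it settle back on the pin. Leave it hooked on with the link's tail resting on the bench, and the grinding wheel, the grease tin and the spanner where they lie.

Things in the scene. Friction and masses are not known exactly. Their poses are not given: they have to be found in the camera images.
- link: Top link, 0.8 kg, 28 mm wide throughout: dark steel hook, sloping grey square sleeve, round eye at the tail. Origin: where the pin's centre lies when the hook is home. x from tail to hook, y along the pin, z up; z is upright when the hook is home and the tail on the bench, and at the start, hook on the chock. Centre of mass at (-95, 0, -32) mm. Hooking on ends at a hard stop.
- latch (a joint): Yellow sprung latch, rad. 0 = shut, its nose across the mouth 3 mm under the pin. The nose slopes from the mouth's rear wall (x -12, z -35 mm in the link's frame) to x +2.5, z -12.5; the pin pushes it back to about 0.3, and once the pin is within 3 mm of home it springs shut. Its thumb lever, 12 mm wide, leans back 13 mm above the middle of the hook's top.
- mouth (a point): Middle of the mouth's lower edge, at (0, 0, -46) mm in the link's frame. The mouth opens straight down (-z): 23 mm wide (x -11.5 to +11.5), flared to 38 mm over its lowest 11 mm, roof at z +9.5. The latch stops the hook with the link's origin about 31 mm above the pin's centre (x then points 0.13 rad up if the tail is down); from there it takes 10 to 22 N of push beyond its own weight.
- hook_top (a point): Middle of the hook's top face, at (0, 0, +50) mm in the link's frame, above the pin when home. The hook spans x -32 to +26 mm; its flat sides, 28 mm apart, can be pinched 5 to 25 mm below the top; when home the lugs end 35 mm below the top. Lifting the hook with the tail on the bench takes about 5 N.
- sleeve (a point): Point on the centre line of the square sleeve at the centre of mass, at (-95, 0, -31.5) mm in the link's frame: pinch here across the 28 mm width (along the link's y) to carry the link in balance. The sleeve slopes down at 24 degrees towards the tail, from x -68 to -187 mm.
- tail (a point): Centre of the round eye (40 mm across) at the link's tail, at (-240, 0, -95) mm in the link's frame; 20 mm above the bench when it rests there.
- headstock: Blue headstock, fixed to the bench: box-section beam 70 x 190 x 45 mm high on bolted feet (reaching 70 mm to either side in x) with two upright lugs, 10 mm thick and 64 mm long, inner faces 52 mm apart, rising to 130 mm. Origin under its middle at bench height; y along the pin, x the way the link's x must point when it is hooked on (tail towards -x).
- pin (a point): Middle of the bright greased steel pin, 19 mm in diameter, that crosses the gap between the lugs, 115 mm above the bench. Same axes as the headstock (pin along y).
- chock: Loose wooden block, 110 x 80 x 69 mm high, on which the hook rests at the start; origin under its middle. It has no further part in the job.
- wheel: White grinding wheel lying flat, 125 mm diameter, 20 mm thick; origin under its middle. Leave it alone.
- tin: Red grease tin, 72 mm diameter, 62 mm high; origin under its middle. Leave it alone.
- spanner: Steel spanner lying flat, about 180 mm long, x along its handle. Leave it alone.
Mind the look-alikes: they are no part of the job. Of the things shaped like the headstock, the blue one is meant.

How it is judged (in metres and radians):
On the way, in this order (a step that is already met when the one before it is completed fails the run):
1. the hook is pressed firmly home: it bears on the pin with more than 15 N, the pin within 1.8 mm of home, the latch sprung shut behind it (x of pin in the frame of link between -0.004 and 0.004 m and y of pin in the frame of link between -0.016 and 0.016 m and z of pin in the frame of link above -0.0018 m and value of joint latch below 0.06 rad and contact force between link and headstock above 15 N), for 0.15 s.
2. the hook is tugged upwards so that the shut latch bears on the pin from below with more than 6 N (x of pin in the frame of link between -0.004 and 0.004 m and y of pin in the frame of link between -0.016 and 0.016 m and z of pin in the frame of link between -0.006 and -0.0018 m and value of joint latch below 0.06 rad and contact force between link and headstock above 6 N), for 0.25 s.
At the end, for the whole second after the job is handed in: The pin is home in the hook (within 1.8 mm in height, 4 mm along the link, 16 mm of the middle of the hook's width), the latch is shut (below 0.06 rad), the link lies square to the pin (within 0.2 rad) at rest with its tail on the bench, and wheel, tin and spanner are within 30 mm of where they lay (x of pin in the frame of link between -0.004 and 0.004 m and y of pin in the frame of link between -0.016 and 0.016 m and z of pin in the frame of link above -0.0018 m and value of joint latch below 0.06 rad and angle between the y axis of link and the y axis of headstock, either way round below 0.2 rad and height (world z) of tail below 0.027 m and linear speed of link below 0.02 m/s and distance of each of wheel, tin, spanner from where it was at the start of the episode below 0.03 m); the robot touches nothing.
It fails at once if the hook is forced or hammered onto the pin or the headstock with more than 40 N (contact force between link and headstock above 40 N).
It fails at once if the latch is heaved against the pin with more than 30 N in the tug (x of pin in the frame of link between -0.004 and 0.004 m and y of pin in the frame of link between -0.016 and 0.016 m and z of pin in the frame of link between -0.006 and -0.0018 m and value of joint latch below 0.06 rad and linear speed of link below 0.02 m/s and contact force between link and headstock above 30 N).
It fails at once if the grinding wheel, the grease tin or the spanner is shifted by more than 30 mm (distance of any of wheel, tin, spanner from where it was at the start of the episode above 0.03 m).
It also fails if it takes over 64 s, if anything falls off the work surface, if the arm or the gripper's body presses on something with over 40 N, if the wrist force passes 120 N, or if a joint passes its speed limit or range.

### The arm

A 6-joint arm with a two-finger parallel gripper is mounted at the origin on the work surface. World frame = base frame: x ahead of the robot, y to its left, z up, the work surface at z = 0. Lengths are in m, angles in degrees, forces in N, time in s.
With the tool pointing down it reaches from about 0.3 to 0.75 m from the base axis. Payload 8.5 kg.
Tool frame: the origin (TCP) lies midway between the tips of the shut fingers; the grasp point (between the pads) lies behind it (grasp_offset is the z of the grasp point in the tool frame, in m); z points along the fingers, y is the direction in which the jaws open and shut (so a half turn about z gives the same grasp; the last joint's range is limited). The gripper opens to 85 mm and grips with 20 to 120 N. Pads are 22 mm wide; open, the fingers measure 114 mm over their backs; the gripper's body (76 mm by 85 mm) begins 54 mm behind the grasp point. The pads swing forward as they close: fully open they stand 13 mm farther back than shut.
Start: joints at [51.721, 21.807, 74.336, -0, 83.858, -12.336], TCP at [0.241, 0.495, 0.231] pointing down, gripper open.
Joint ranges: [-178.18, 178.18], [-50.72, 133.34], [12.68, 142.11], [-81.47, 261.47], [9.98, 163.14], [-165.26, 165.26]. Speed limits (degrees/s): [136.94, 136.94, 180, 180, 180, 180].

### API

Orientations are given as a 3x3 rotation matrix whose columns are the frame's x, y, z axes.
In Python, from rig import * gives the robot as it stands.
- The arm moves only by the shell command python3 -m pendant 'ROWS' [FORCE]. ROWS is JSON, one flat list of numbers, 7 for each row, row after row: the finger opening in mm, from 0 to 85.4, then the shift along the tool's x, y, z in units of 50 mm (1.0 is 50 mm), then the turn, a rotation vector about the tool's x, y, z in units of 8 degrees (1.0 is 8 degrees). In form: [hand, dx, dy, dz, wx, wy, wz, hand, dx, dy, dz, wx, wy, wz, ...]. A call has 1 to 12 rows; each row shifts and turns the commanded pose from where the row before left it, along the tool's axes as they then stand; what a row does not reach is not made up. A row lasts 1/10 s, in which the tool goes at most 50 mm and 8.59 degrees, less where a joint would pass 70% of its speed; a pose out of reach is approached as far as the arm can. A call is refused whole if a number of a shift passes 1 or a number of a turn 1, either way. A call with a gripper value outside its range is refused whole. The fingers move at their own pace and stop on an object; FORCE is the grip in N (left out, the last holds). Time passes only in rows, so rows that do not move let the fingers close. It gives the time, the measured TCP pose, the force and the opening at its end, in the units of the state.
- observe(): the state, without advancing time (a new reading comes with each control period).
- get_image(name): name is "scene" or "top"; returns a dict with "frame" (420x560x3 uint8, red, green, blue), "depth" (420x560 float32, m along the optical axis (not along the pixel's ray), 0 where there is no reading), "K" (3x3 intrinsics, pixels), "rvec" (rotation vector, rad) and "tvec" (3), from world to camera coordinates, as OpenCV has them. Camera axes: x right, y down, z forward; pixel columns grow to the right and rows downward; lengths in m; the calibration is good to about 2 mm. A picture is of the moment at which its call begins.
- close_job(): hands the job in, once; it reports no verdict.
The state is a dict: "time_s": time; "q": joint angles; "qvel": joint speeds; "joint_efforts": joint torques, N m; "position": TCP position; "tool_rot": TCP orientation; "ft_force": force on the tool from outside, world axes, zero at the start; "wrist_torque": the same for the moment, N m; "grip_width": finger opening in m.
Only numpy, scipy, OpenCV 4.12 (cv2) and the standard library are available. Lean on these libraries where they do the work, as an engineer would, in place of code of your own. Each camera call takes 0.05 s, during which the arm holds its last target.

## Working session

There is one attempt and no reset: what is moved stays moved. The work goes in short steps, Python scripts to look and compute and a shell command to move; the robot and the scene stay as the last step left them, time stands still between calls to the robot, and variables do not carry over. Pictures are saved under pics/ and viewed, and the job is handed in when it is done.

```bash
mkdir -p pics; ls; cat > h.py <<'E'
from rig import *
import numpy as np, cv2
def snap(n,tag):
    d=get_image(n); cv2.imwrite(f'pics/{tag}.png',d['frame'][:,:,::-1]); np.savez(f'pics/{tag}.npz',**d); return d
def load(tag): return dict(np.load(f'pics/{tag}.npz'))
def world(d,u,v,z=None):
    R=cv2.Rodrigues(d['rvec'])[0]; t=np.array(d['tvec']).ravel()
    r=np.linalg.inv(d['K'])@[u,v,1]
    if z is None: s=d['depth'][int(round(v)),int(round(u))]
    else:
        o=-R.T@t; w=R.T@r; s=(z-o[2])/w[2]
    return R.T@(r*s-t)
def crop(d,u,v,h,name,k=None):
    f=d['frame'][max(0,v-h):v+h,max(0,u-h*4//3):u+h*4//3]; s=600/f.shape[0]; s=min(s,800/f.shape[1])
    cv2.imwrite(f'pics/{name}.png',cv2.resize(f,None,fx=s,fy=s,interpolation=cv2.INTER_CUBIC)[:,:,::-1]); print(name,'scale',s,'origin',max(0,u-h*4//3),max(0,v-h))
E
python3 - <<'E'
from h import *
print(observe()); import rig; print([x for x in dir(rig) if x[0]!='_'])
for n in('scene','top'):
    d=snap(n,n+'0'); print(d['K'],d['rvec'],d['tvec'])
E
```

```text
pics
{'time_s': 0.0, 'q': array([ 5.17212586e+01,  2.18427962e+01,  7.43880378e+01, -1.68016573e-03,
        8.38564535e+01, -1.23360061e+01]), 'qvel': array([-0.02090106,  0.06181597, -0.02667183, -0.04901892,  0.01852618,
        0.00887705]), 'joint_efforts': array([-6.68427965e-04, -4.48441958e+01, -2.31276798e+01, -1.97895438e-04,
        4.66997910e-03, -1.56573858e-06]), 'position': array([0.24042672, 0.49432607, 0.23067551]), 'tool_rot': array([[-8.99232976e-01,  4.37469092e-01, -9.20874075e-04],
       [ 4.37469960e-01,  8.99232206e-01, -1.21398343e-03],
       [ 2.96999398e-04, -1.49450868e-03, -9.99998839e-01]]), 'ft_force': array([0.12040563, 0.30216301, 0.07270255]), 'wrist_torque': array([-0.01830968,  0.07511775, -0.03029271]), 'grip_width': 0.08529068067686545}
['MotionError', 'close_job', 'get_image', 'grasp_offset', 'observe']
[[443.46940722   0.         280.85294902]
 [  0.         443.46940722 217.10545619]
 [  0.           0.           1.        ]] [ 1.73209115  1.98033827 -0.66681491] [ 0.1984392  -0.35327292  1.67704525]
[[545.68734248   0.         282.84098119]
 [  0.         545.68734248 210.42743732]
 [  0.           0.           1.        ]] [ 2.16592744 -2.21782234  0.09440753] [-0.1499948   0.59816834  1.47711374]
```

View pics/scene0.png

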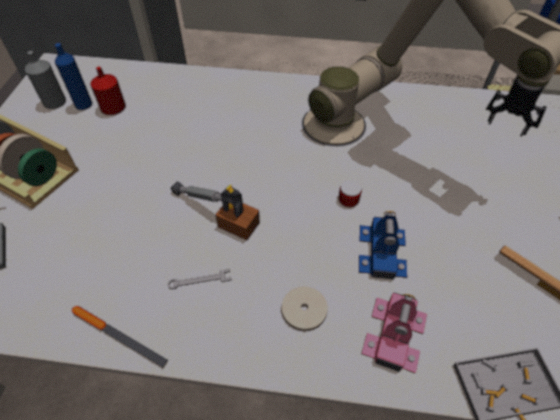

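View pics/top0.png

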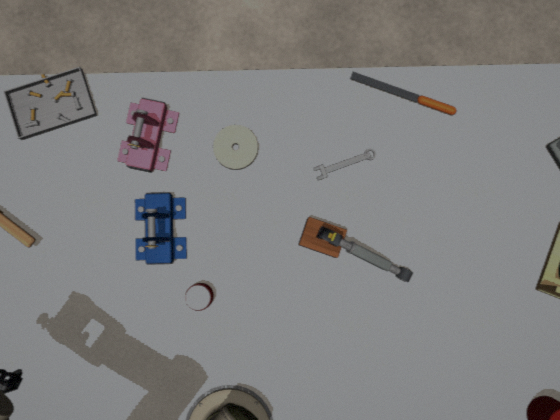

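In both views the blue headstock (scene 384,246; top 158,228) and the pink look-alike (scene 398,330; top 147,133) are clear; the blue one fits the description. The link is on the chock (top 325,237) with its tail at about (404,273), the tin at (199,297), the wheel at (235,147) and the spanner at (345,165). I'll confirm with enlarged crops.

```bash
python3 - <<'E'
from h import *
t=load('top0'); s=load('scene0')
crop(t,158,228,50,'c1'); crop(t,355,245,60,'c2'); crop(s,384,246,50,'c3'); crop(s,215,205,50,'c4')
for n in('c1','c2','c3','c4'):
    pass
a=[cv2.resize(cv2.imread(f'pics/{n}.png'),(400,300),interpolation=cv2.INTER_AREA) for n in('c1','c2','c3','c4')]
cv2.imwrite('pics/q.png',np.vstack([np.hstack(a[:2]),np.hstack(a[2:])]))
E
```

```text
c1 scale 6.0 origin 92 178
c2 scale 5.0 origin 275 185
c3 scale 6.0 origin 318 196
c4 scale 6.0 origin 149 155
```

View pics/c1.png

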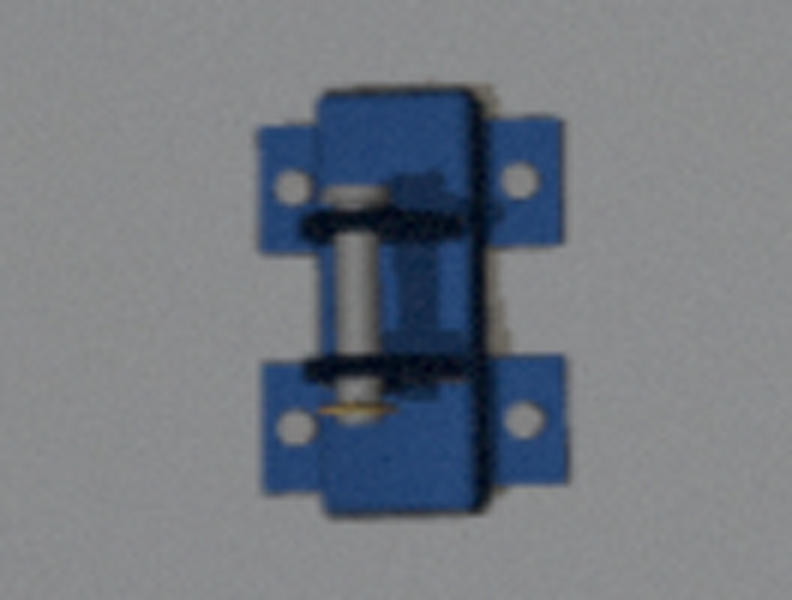

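View pics/c2.png

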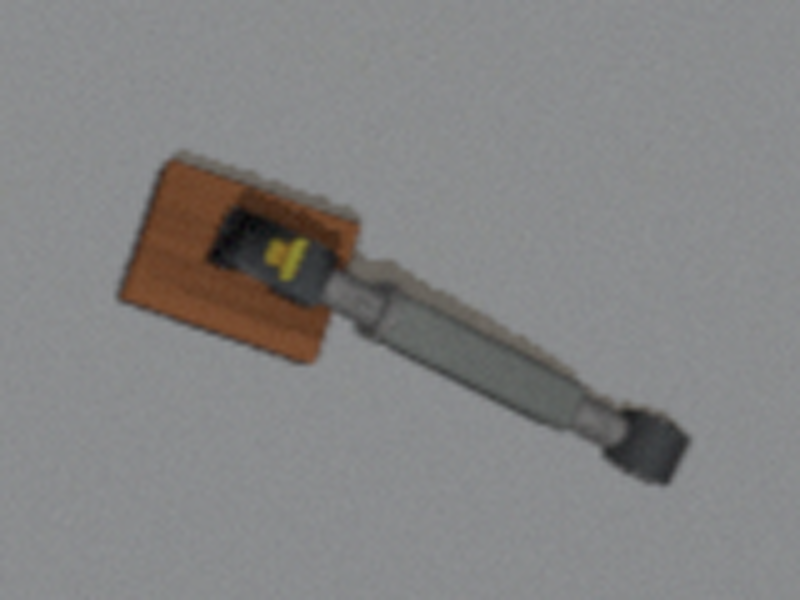

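View pics/c4.png

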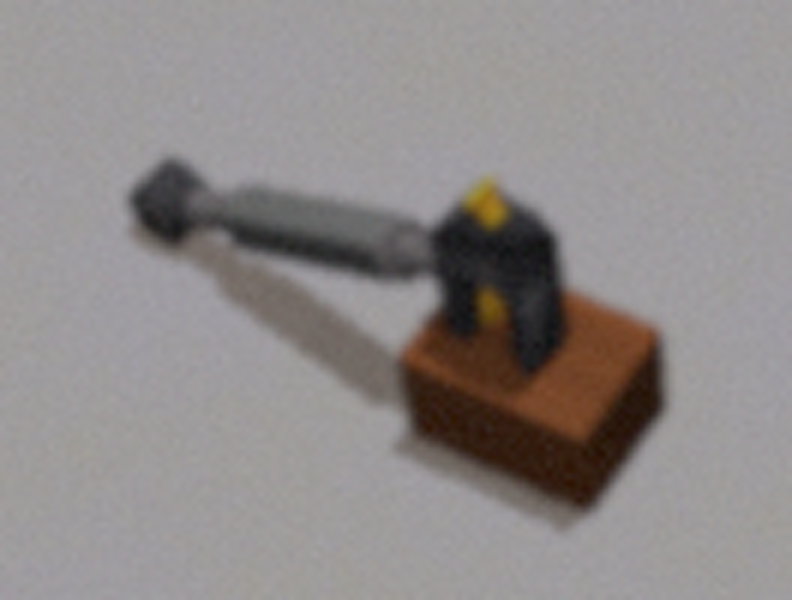

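View pics/c3.png

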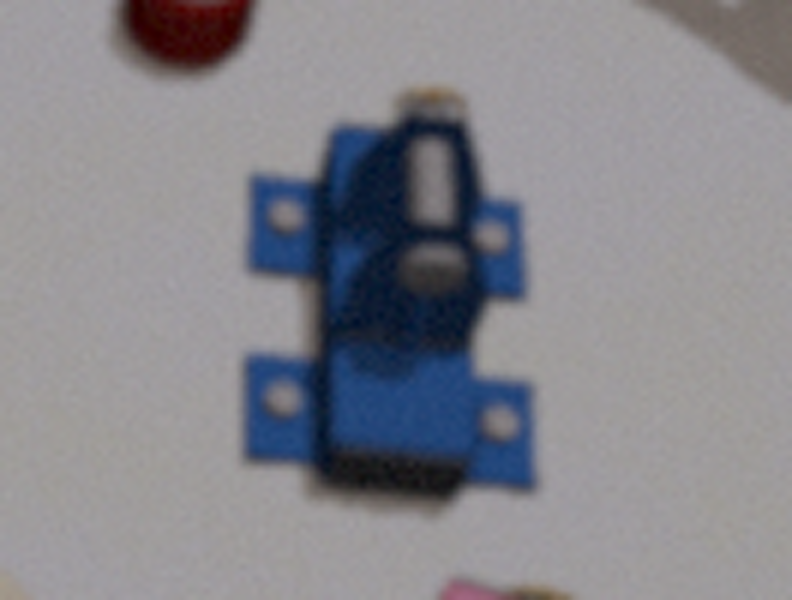

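```bash
python3 - <<'E'
from h import *
t=load('top0'); s=load('scene0')
def T(x,y,o=(92,178),k=6,z=None,d=t,n=''): 
    p=world(d,o[0]+x/k,o[1]+y/k,z); print(n,p.round(4)); return p
print('grasp_offset',grasp_offset)
print('bolts'); B=[T(294,188,z=.01),T(520,181,z=.01),T(298,427,z=.01),T(525,420,z=.01)]
print('ctr',np.mean(B,0), 'ang y', np.degrees(np.arctan2(*(B[0]-B[2])[[1,0]])))
print('pin top z.1245'); a=T(357,237,z=.1245);b=T(360,355,z=.1245); T(358,296,z=.1245,n='mid')
T(358,296,n='depth')
for p in [(294,188),(520,181),(298,427),(525,420)]: T(*p,n='dep')
S=(318,196)
print('scene bolts'); C=[T(*p,o=S,d=s,z=.01) for p in [(286,216),(491,238),(284,400),(499,423)]]
print(np.mean(C,0)); T(432,182,o=S,d=s,z=.1245,n='pinmid scene'); T(432,182,o=S,d=s)
print('link'); o=(275,185)
T(270,252,o,5,n='hook top'); T(275,252,o,5,z=.165,n='hooktop');
T(655,450,o,5,z=.04,n='eye top');T(655,450,o,5,n='eye dep')
T(480,355,o,5,n='sleeve');T(580,405,o,5,n='sl tail end'); T(385,310,o,5,n='sl front end')
for n,u,v in(('tin',199,297),('wheel',235,147),('span',345,165),('pinkc',147,133)): T(u,v,(0,0),1,n=n)
print('chock'); [T(*p,o,5,z=.069) for p in((170,160),(357,220),(315,362),(122,298))]
E
```

```text
grasp_offset -0.0187
bolts
 [0.6074 0.2272 0.01  ]
 [0.6083 0.1235 0.01  ]
 [0.4977 0.226  0.01  ]
 [0.4984 0.1224 0.01  ]
ctr [0.55293832 0.17477528 0.01      ] ang y 0.6295129187777168
pin top z.1245
 [0.5769 0.1727 0.1245]
 [0.5267 0.1718 0.1245]
mid [0.5518 0.1725 0.1245]
depth [0.5518 0.1725 0.1244]
dep [0.6071 0.2262 0.0143]
dep [0.6081 0.1231 0.0119]
dep [0.4977 0.2256 0.0118]
dep [0.4983 0.1217 0.014 ]
scene bolts
 [0.4969 0.1284 0.01  ]
 [0.4967 0.2319 0.01  ]
 [0.6075 0.1293 0.01  ]
 [0.6066 0.2326 0.01  ]
[0.55191198 0.18056358 0.01      ]
pinmid scene [0.5528 0.1789 0.1245]
 [0.5494 0.1798 0.1201]
link
hook top [ 0.5194 -0.2745  0.1686]
hooktop [ 0.5195 -0.2774  0.165 ]
eye top [ 0.4107 -0.4923  0.04  ]
eye dep [ 0.4104 -0.4932  0.036 ]
sleeve [ 0.4647 -0.3922  0.0809]
sl tail end [ 0.4361 -0.4509  0.0477]
sl front end [ 0.4895 -0.3377  0.118 ]
tin [0.3677 0.0633 0.0625]
wheel [ 0.7793 -0.0339 -0.0078]
span [ 0.7188 -0.3413  0.0073]
pinkc [0.8143 0.2027 0.0387]
chock
 [ 0.572  -0.2326  0.069 ]
 [ 0.5377 -0.3313  0.069 ]
 [ 0.463  -0.3065  0.069 ]
 [ 0.4993 -0.2051  0.069 ]
```

Confirmed: the blue headstock's pin runs along world x, and the link lies in its home pose on the chock. Next is a depth-cloud fit of the link axis.

```bash
cat >> h.py <<'E'
def cloud(d,u0,u1,v0,v1):
    R=cv2.Rodrigues(d['rvec'])[0]; t=np.array(d['tvec']).ravel()
    v,u=np.mgrid[v0:v1,u0:u1]; s=d['depth'][v0:v1,u0:u1]; m=s>0
    r=np.linalg.inv(d['K'])@np.stack([u[m],v[m],np.ones(m.sum())])
    return (R.T@(r*s[m]-t[:,None])).T, d['frame'][v0:v1,u0:u1][m]
E
python3 - <<'E'
from h import *
t=load('top0'); s=load('scene0')
P,c=cloud(t,330,420,225,290)
a=np.array([.42,-.47]);e=np.array([.49,-.335])
# sleeve: grey-ish points with z between .03,.13 and not brown
br=(c[:,0].astype(int)-c[:,2])>40
m=(P[:,2]>.05)&(P[:,2]<.115)&~br
d0=np.array([.448,.894]); 
Q=P[m]; s0=(Q[:,:2]-[.4107,-.4923])@d0; l0=(Q[:,:2]-[.4107,-.4923])@[-d0[1],d0[0]]
k=(abs(l0)<.03)&(s0>.04)&(s0<.18); Q=Q[k];
vx,vy,x0,y0=cv2.fitLine(Q[:,:2].astype(np.float32),cv2.DIST_HUBER,0,.005,.001).ravel()
print(len(Q),vx,vy,x0,y0,np.degrees(np.arctan2(vy,vx)))
dd=np.array([vx,vy])*np.sign(vy); nn=np.array([-dd[1],dd[0]])
S=(Q[:,:2]-[x0,y0])@dd; L=(Q[:,:2]-[x0,y0])@nn
print('width',np.percentile(L,[1,50,99]))
print('slope',np.polyfit(S,Q[:,2],1))
for lo in np.arange(-.07,.07,.02):
    b=(S>lo)&(S<lo+.02); print(lo,b.sum(),np.percentile(L[b],[3,97]).round(4),Q[b,2].mean().round(4))
# hook top
P,c=cloud(t,305,345,220,252); m=(P[:,2]>.155)
yel=(c[:,0].astype(int)-c[:,2])>40
H=P[m&~yel]; print('hooktop',len(H),H.mean(0)); S=(H[:,:2]-[x0,y0])@dd;L=(H[:,:2]-[x0,y0])@nn
print(S.min(),S.max(),np.percentile(L,[2,98]), [x0,y0])
# both cameras: tin & chock & wheel
for n,d,b,f in(('t',t,(180,220,275,318),None),('s',s,(330,370,178,210),None)):
    P,c=cloud(d,*b); m=P[:,2]>.055; print('tin',n,m.sum(),P[m].mean(0))
P,c=cloud(s,165,260,175,235); m=(P[:,2]>.155)&((c[:,0].astype(int)-c[:,2])<40); print('scene hooktop',m.sum(),P[m].mean(0))
for n,d,b in(('t',t,(130,175,190,265)),('s',s,(350,415,205,280))):
    P,c=cloud(d,*b); m=(P[:,2]>.105)&(P[:,2]<.125)
    g=(c[:,2].astype(int)-c[:,0]<25)&m; print('pin',n,g.sum(),P[g].mean(0),P[g].min(0),P[g].max(0))
    m=(abs(P[:,2]-.045)<.004); print('beam',m.sum(),(P[m].min(0)+P[m].max(0))/2)
E
```

```text
512 0.44044602 0.8977791 0.46348265 -0.38723448 63.867653
width [-0.01435289  0.00021612  0.01348363]
slope [0.41306333 0.08335077]
-0.07 57 [-0.0127  0.0129] 0.0586
-0.05 75 [-0.0138  0.013 ] 0.0671
-0.03 76 [-0.0137  0.0132] 0.0757
-0.009999999999999995 81 [-0.0132  0.0132] 0.0832
0.010000000000000009 80 [-0.0141  0.0129] 0.0921
0.030000000000000013 81 [-0.0131  0.0129] 0.1004
0.05000000000000002 58 [-0.0161  0.0137] 0.1052Traceback (most recent call last):
  File "<stdin>", line 18, in <module>
    return _quantile_unchecked(
        a, q, axis, out, overwrite_input, method, keepdims, weights)
    return _ureduce(a,
                    func=_quantile_ureduce_func,
    ...<5 lines>...
                    overwrite_input=overwrite_input,
                    method=method)
    r = func(a, **kwargs)
    result = _quantile(arr,
                       quantiles=q,
    ...<2 lines>...
                       out=out,
                       weights=wgt)
    slices_having_nans = np.isnan(arr[-1, ...])
                                  ~~~^^^^^^^^^
IndexError: index -1 is out of bounds for axis 0 with size 0
```

```bash
python3 - <<'E'
from h import *
t=load('top0'); s=load('scene0')
x0,y0=.46348265,-.38723448; dd=np.array([.44044602,.8977791]); nn=np.array([-dd[1],dd[0]])
def ext(P,n):
    S=(P[:,:2]-[x0,y0])@dd;L=(P[:,:2]-[x0,y0])@nn
    print(n,len(P),'S',np.percentile(S,[2,98]).round(4),'L',np.percentile(L,[2,98]).round(4),'z',np.percentile(P[:,2],[2,50,98]).round(4))
for nm,d,b in(('t',t,(300,420,210,290)),('s',s,(165,260,175,235))):
    P,c=cloud(d,*b); yel=(c[:,0].astype(int)-c[:,2])>40
    S=(P[:,:2]-[x0,y0])@dd
    ext(P[(P[:,2]>.155)&(P[:,2]<.172)],nm+'hook+lev'); 
    ext(P[(P[:,2]>.125)&~yel],nm+'hook'); 
    ext(P[(P[:,2]>.015)&(S<-.07)],nm+'tail')
for n,d,b in(('t',t,(180,220,275,318)),('s',s,(330,370,178,210))):
    P,c=cloud(d,*b); m=P[:,2]>.055; print('tin',n,m.sum(),((P[m].max(0)+P[m].min(0))/2).round(4))
for n,d,b in(('t',t,(130,175,190,265)),('s',s,(350,415,205,280))):
    P,c=cloud(d,*b); m=(P[:,2]>.105)&(P[:,2]<.13)
    g=(c[:,2].astype(int)-c[:,0]<25)&m; print('pin',n,g.sum(),P[g].mean(0).round(4),np.percentile(P[g],[3,97],axis=0).round(4))
    m=(abs(P[:,2]-.045)<.004); print('beam',m.sum(),np.percentile(P[m],[2,98],axis=0).round(4))
E
```

```text
thook+lev 190 S [0.0995 0.1482] L [-0.015  0.012] z [0.1558 0.1632 0.1701]
thook 236 S [0.0941 0.151 ] L [-0.0151  0.0124] z [0.1342 0.1611 0.169 ]
ttail 235 S [-0.1316 -0.0713] L [-0.0153  0.0163] z [0.0229 0.0368 0.0493]
shook+lev 131 S [0.1047 0.1488] L [-0.0145  0.0134] z [0.1559 0.1627 0.1698]
shook 261 S [0.0941 0.1522] L [-0.0154  0.0126] z [0.1271 0.1511 0.1661]
stail 139 S [-0.129 -0.072] L [-0.0147  0.0163] z [0.0186 0.0353 0.0466]
tin t 470 [0.3677 0.069  0.0615]
tin s 272 [0.3684 0.0683 0.0612]
pin t 314 [0.5509 0.1738 0.1224] [[0.502  0.1567 0.1113]
 [0.5975 0.19   0.1297]]
beam 980 [[0.4618 0.1427 0.0411]
 [0.6452 0.2087 0.0484]]
pin s 263 [0.5571 0.1778 0.1214] [[0.5036 0.1628 0.1087]
 [0.6008 0.194  0.1292]]
beam 544 [[0.4683 0.1435 0.0412]
 [0.6498 0.2105 0.0482]]
```

```bash
cat >> h.py <<'E'
from scipy.spatial.transform import Rotation as Ro
def go(p,yaw=None,pitch=0,R=None):
    """target TCP p; yaw = world angle of tool x (deg), pitch = link nose-up deg; prints in units"""
    o=observe(); T=o['tool_rot']
    if R is None:
        a=np.radians(yaw); R=np.array([[np.cos(a),np.sin(a),0],[np.sin(a),-np.cos(a),0],[0,0,-1.]])
        R=R@Ro.from_euler('y',pitch,degrees=True).as_matrix()
    print('pos',o['position'].round(4),'shift units',(T.T@(np.array(p)-o['position'])/.05).round(3),'turn units',(Ro.from_matrix(T.T@R).as_rotvec(degrees=True)/8).round(3),'F',o['ft_force'].round(1),'w',o['grip_width'].round(4),'t',round(o['time_s'],2))
E
python3 -c "
from h import *
go([.4774,-.3590,.2],63.87)
import numpy as np
a=np.radians(63.87);R=np.array([[np.cos(a),np.sin(a),0],[np.sin(a),-np.cos(a),0],[0,0,-1.]])
print(R@Ro.from_euler('y',7.4,degrees=True).as_matrix())"
python3 -m pendant '[85,0,0,0,0,0,1,85,0,0,0,0,0,1,85,0,0,0,0,0,1,85,0,0,0,0,0,1,85,0,0,0,0,0,1,85,0,0,0,0,0,1,85,0,0,0,0,0,1,85,0,0,0,0,0,1,85,0,0,0,0,0,1,85,0,0,0,0,0,1,85,0,0,0,0,0,1,85,0,0,0,0,0,0.27]'
python3 -c "
from h import *
go([.4774,-.3590,.2],63.87)"
```

```text
time_s: 1.3
position: [0.2405, 0.4944, 0.231]
tool_rot: [[0.444, 0.896, -0.001], [0.896, -0.444, -0.001], [-0.001, -0.0, -1.0]]
ft_force: [-0.6, 0.2, -0.5]
grip_width: 0.0851Traceback (most recent call last):
  File "<string>", line 3, in <module>
    go([.4774,-.3590,.2],63.87)
    ~~^^^^^^^^^^^^^^^^^^^^^^^^^
  File "h.py", line 28, in go
    print('pos',o['position'].round(4),'shift units',(T.T@(np.array(p)-o['position'])/.05).round(3),'turn units',(Ro.from_matrix(T.T@R).as_rotvec(degrees=True)/8).round(3),'F',o['ft_force'].round(1),'w',o['grip_width'].round(4),'t',round(o['time_s'],2))
                                                                                                                                                                                                           ^^^^^^^^^^^^^^^^^^^^^
AttributeError: 'float' object has no attribute 'round'
Traceback (most recent call last):
  File "h.py", line 28, in go
    print('pos',o['position'].round(4),'shift units',(T.T@(np.array(p)-o['position'])/.05).round(3),'turn units',(Ro.from_matrix(T.T@R).as_rotvec(degrees=True)/8).round(3),'F',o['ft_force'].round(1),'w',o['grip_width'].round(4),'t',round(o['time_s'],2))
                                                                                                                                                                                                           ^^^^^^^^^^^^^^^^^^^^^
AttributeError: 'float' object has no attribute 'round'
```

```bash
sed -i "s/o\['grip_width'\].round(4)/round(float(o['grip_width']),4)/" h.py
python3 -c "
from h import *
go([.4774,-.3590,.2],63.87)
import numpy as np
a=np.radians(63.87);R=np.array([[np.cos(a),np.sin(a),0],[np.sin(a),-np.cos(a),0],[0,0,-1.]])
print(R@Ro.from_euler('y',7.4,degrees=True).as_matrix())"
```

```text
pos [0.2405 0.4944 0.231 ] shift units [-13.19   11.823   0.629] turn units [-0.001  0.006 -0.028] F [-0.6  0.2 -0.5] w 0.0851 t 1.3
[[ 0.43674122  0.8977971   0.05672278]
 [ 0.89031949 -0.44040932  0.11563231]
 [ 0.1287956   0.         -0.99167116]]
```

```bash

python3 -m pendant '[85,-0.66,0.59,0,0,0,0,85,-0.66,0.59,0,0,0,0,85,-0.66,0.59,0,0,0,0,85,-0.66,0.59,0,0,0,0,85,-0.66,0.59,0,0,0,0,85,-0.66,0.59,0,0,0,0,85,-0.66,0.59,0,0,0,0,85,-0.66,0.59,0,0,0,0,85,-0.66,0.59,0,0,0,0,85,-0.66,0.59,0,0,0,0,85,-0.66,0.59,0,0,0,0,85,-0.66,0.59,0,0,0,0]'
python3 -m pendant '[85,-0.66,0.59,0,0,0,0,85,-0.66,0.59,0,0,0,0,85,-0.66,0.59,0,0,0,0,85,-0.66,0.59,0,0,0,0,85,-0.66,0.59,0,0,0,0,85,-0.66,0.59,0,0,0,0,85,-0.66,0.59,0,0,0,0,85,-0.66,0.59,0,0,0,0,85,0,0,0,0,0,0]'
python3 -c "
from h import *
go([.4774,-.3590,.061],63.87)
t=snap('top','top1'); crop(t,345,240,60,'d1')"
```

```text
time_s: 2.5
position: [0.3842, -0.0187, 0.2313]
tool_rot: [[0.44, 0.898, -0.0], [0.898, -0.44, 0.0], [0.0, -0.0, -1.0]]
ft_force: [1.2, -0.1, 0.0]
grip_width: 0.0845
time_s: 3.4
position: [0.4801, -0.3621, 0.2294]
tool_rot: [[0.443, 0.896, -0.001], [0.896, -0.443, 0.0], [-0.0, -0.001, -1.0]]
ft_force: [-0.1, 0.4, -0.3]
grip_width: 0.0845
pos [ 0.4801 -0.3621  0.2294] shift units [ 0.031 -0.072  3.368] turn units [-0.009  0.002 -0.022] F [-0.1  0.4 -0.3] w 0.0845 t 3.4
d1 scale 5.0 origin 265 180
```

View pics/d1.png

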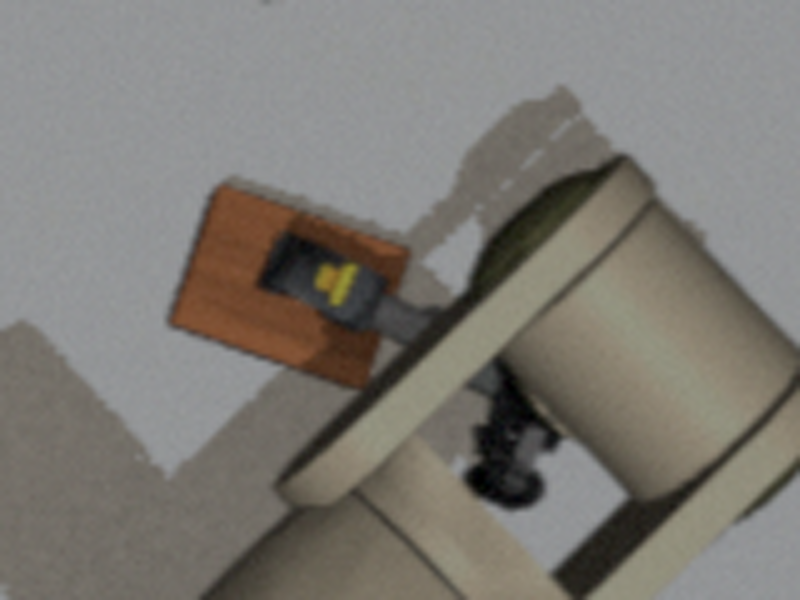

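```bash

python3 -m pendant '[85,0.03,-0.07,0.5,0,0,-0.02,85,0,0,0.6,0,0,0,85,0,0,0.6,0,0,0,85,0,0,0.6,0,0,0,85,0,0,0.6,0,0,0,85,0,0,0.45,0,0,0,85,0,0,0,0,0,0]'
python3 -c "
from h import *
go([.4774,-.3590,.061],63.87)
s=snap('scene','s1'); crop(s,200,195,50,'d2')"
```

```text
time_s: 4.15
position: [0.4764, -0.3526, 0.0613]
tool_rot: [[0.437, 0.9, -0.004], [0.9, -0.437, 0.005], [0.002, -0.006, -1.0]]
ft_force: [0.4, 0.6, -0.6]
grip_width: 0.0848
pos [ 0.4764 -0.3526  0.0613] shift units [-0.107  0.075  0.006] turn units [-0.042 -0.017  0.029] F [ 0.4  0.6 -0.6] w 0.0848 t 4.15
d2 scale 6.0 origin 134 145
```

View pics/d2.png

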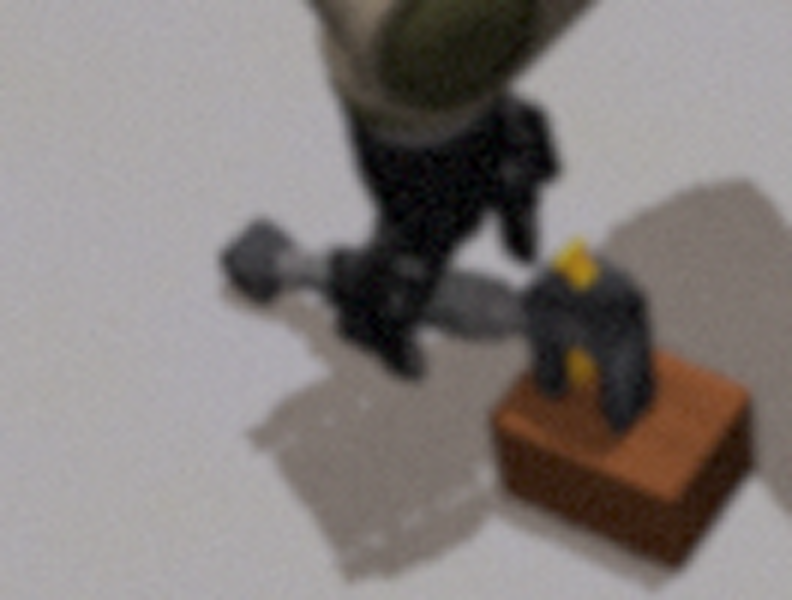

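The fingers straddle the sleeve (crop 390,310 and 520,240), clear of the chock. Correcting by a few mm and closing.

```bash

python3 -m pendant '[85,-0.1,0.07,0,0,0,0.03,60,0,0,0,0,0,0,40,0,0,0,0,0,0,20,0,0,0,0,0,0,20,0,0,0,0,0,0,20,0,0,0,0,0,0,20,0,0,0,0,0,0,20,0,0,0,0,0,0]' 100
python3 -c "
from h import *
go([.4774,-.3590,.061],63.87)"
```

```text
time_s: 5.0
position: [0.4776, -0.3602, 0.064]
tool_rot: [[0.441, 0.898, -0.002], [0.898, -0.441, 0.001], [0.0, -0.002, -1.0]]
ft_force: [-5.8, 3.3, 4.3]
grip_width: 0.0271
pos [ 0.4776 -0.3602  0.064 ] shift units [ 0.02  -0.015  0.061] turn units [-0.018 -0.001 -0.003] F [-5.8  3.3  4.3] w 0.0271 t 5.0
```

```bash

python3 -m pendant '[20,0,0,-0.1,0,0,0,20,0,0,-0.2,0,0,0,20,0,0,-0.3,0,0,0,20,0,0,-0.4,0,0,0,20,0,0,-0.4,0,0,0,20,0,0,-0.4,0,0,0,20,0,0,-0.4,0,0,0,20,0,0,-0.2,0,0,0,20,0,0,0,0,0,0]' 
python3 -c "
from h import *
go([.55,.175-.095,.19],90,7.4)
s=snap('scene','s2'); crop(s,200,185,60,'d3')"
```

```text
time_s: 5.9
position: [0.4788, -0.3611, 0.185]
tool_rot: [[0.441, 0.897, 0.002], [0.897, -0.441, -0.002], [-0.001, 0.002, -1.0]]
ft_force: [0.0, 0.2, -8.9]
grip_width: 0.0266
pos [ 0.4788 -0.3611  0.185 ] shift units [ 8.545 -2.615 -0.113] turn units [ 0.226  0.918 -3.267] F [ 0.   0.2 -8.9] w 0.0266 t 5.9
d3 scale 5.0 origin 120 125
```

View pics/d3.png

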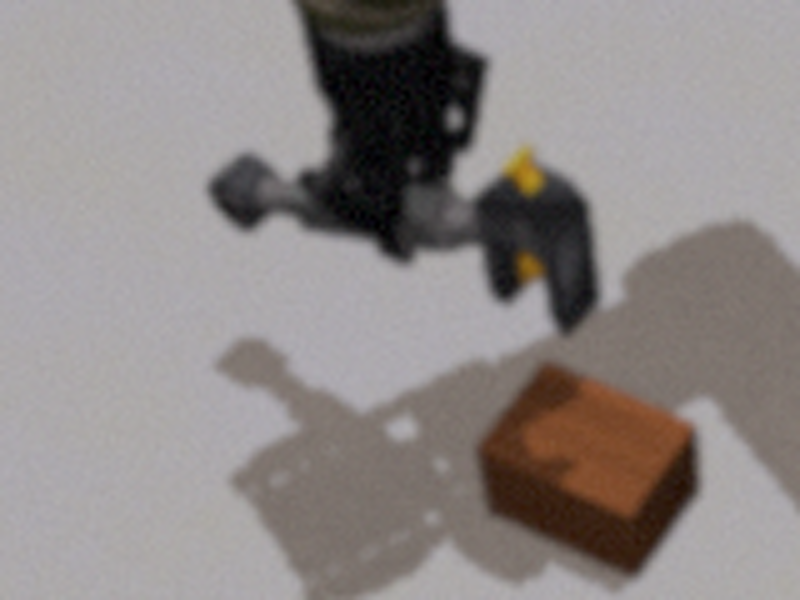

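```bash

python3 -m pendant '[20,0.3,-0.1,0,0,0,-0.1,20,0.6,-0.19,0,0,0,0,20,0.78,-0.24,0,0,0,0,20,0.86,-0.26,0,0,0,0,20,0.86,-0.26,0,0,0,0,20,0.86,-0.26,0,0,0,0,20,0.86,-0.26,0,0,0,0,20,0.86,-0.26,0,0,0,0,20,0.86,-0.26,0,0,0,0,20,0.8,-0.25,0,0,0,0,20,0.5,-0.16,0,0,0,0,20,0.3,-0.1,0,0,0,0]' 
python3 -m pendant '[20,0.2,-0.06,0,0,0,-0.4,20,0,0,0,0,0,-0.7,20,0,0,0,0,0,-0.7,20,0,0,0,0,0,-0.7,20,0,0,0,0,0.2,-0.5,20,0,0,0,0,0.4,-0.17,20,0,0,0,0,0.3,0,20,0,0,0,0,0,0]'
python3 -c "
from h import *
go([.55,.175-.095,.19],90,7.4)
s=snap('scene','s3'); crop(s,350,215,75,'d4')
s=snap('top','t3'); crop(s,190,228,60,'d5')"
```

```text
time_s: 7.15
position: [0.5413, 0.0789, 0.1828]
tool_rot: [[0.426, 0.905, -0.002], [0.905, -0.426, 0.001], [-0.0, -0.002, -1.0]]
ft_force: [-0.5, 0.2, -8.2]
grip_width: 0.0266
time_s: 7.95
position: [0.5433, 0.0855, 0.183]
tool_rot: [[0.002, 1.0, 0.001], [0.992, -0.002, 0.125], [0.125, 0.0, -0.992]]
ft_force: [-0.4, -0.8, -8.4]
grip_width: 0.0269
pos [0.5433 0.0855 0.183 ] shift units [-0.091  0.134 -0.153] turn units [ 0.005  0.025 -0.014] F [-0.4 -0.8 -8.4] w 0.0269 t 7.95
d4 scale 4.0 origin 250 140
d5 scale 5.0 origin 110 168
```

View pics/d4.png

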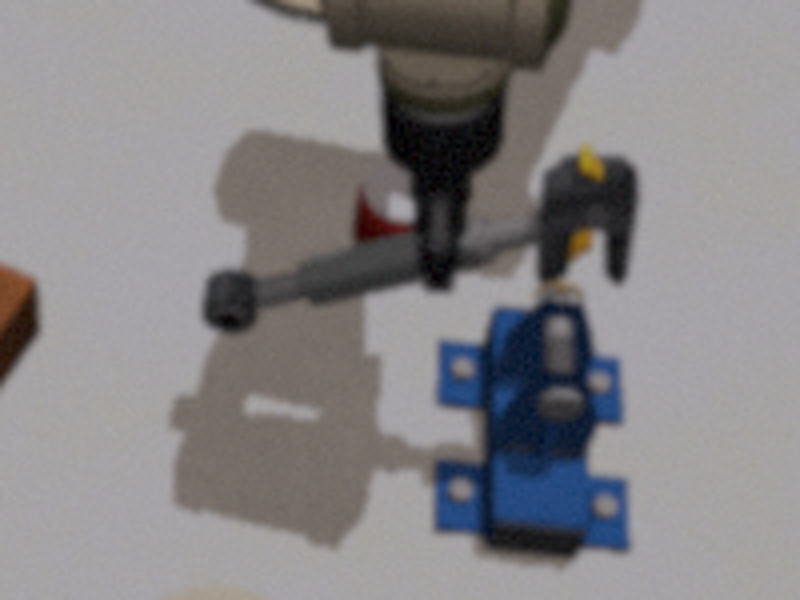

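View pics/d5.png

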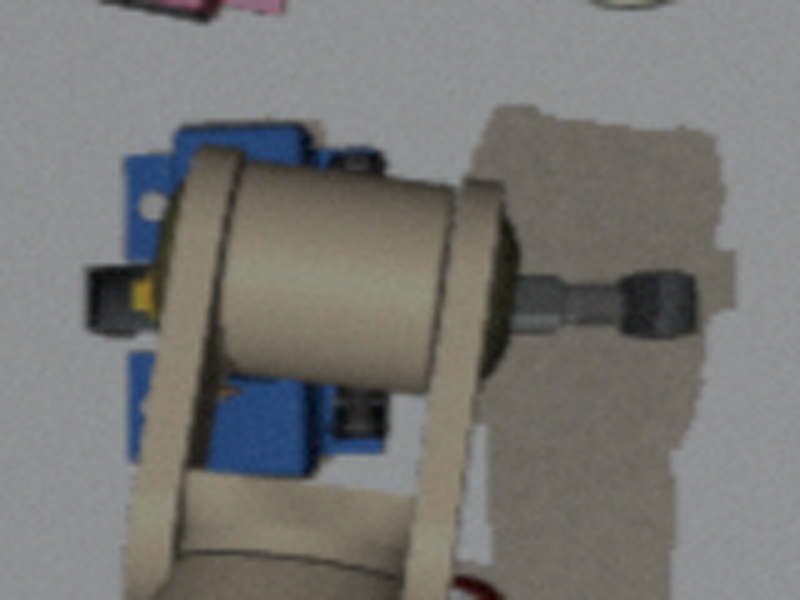

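```bash
cat >> h.py <<'E'
def pc(x): return np.percentile(x,[2,50,98],axis=0).round(4).tolist()
E
python3 - <<'E'
from h import *
t=load('t3'); s=load('s3')
P,c=cloud(t,120,146,215,242); m=(P[:,2]>.16); print('t hook',m.sum(),pc(P[m]))
P,c=cloud(t,230,252,218,240); m=(P[:,2]>.05); print('t tail',m.sum(),pc(P[m]))
P,c=cloud(s,298,320,202,230); m=(P[:,2]>.04); print('s tail',m.sum(),pc(P[m]))
P,c=cloud(s,384,412,174,212); m=(P[:,2]>.14); print('s hook',m.sum(),pc(P[m]))
m2=m&((c[:,0].astype(int)-c[:,2])<40); print('s hook nolever',pc(P[m2]))
o=observe(); R=o['tool_rot']; p=o['position']
# predicted: grasp point in link frame
g=p+R[:,2]*(-.0225); 
Rl=np.c_[R[:,0],-R[:,1],-R[:,2]]
print('pred origin',(g-Rl@[-.095,0,-.0315]).round(4))
E
```

```text
t hook 331 [[0.5113, 0.1013, 0.2534], [0.5412, 0.1633, 0.2992], [0.5593, 0.1924, 0.5002]]
t tail 232 [[0.5266, -0.0727, 0.1243], [0.5429, -0.0529, 0.1372], [0.5596, -0.0284, 0.1471]]
s tail 239 [[0.5301, -0.0716, 0.1039], [0.5517, -0.0492, 0.1354], [0.5612, -0.021, 0.1498]]
s hook 664 [[0.5327, 0.1391, 0.2047], [0.5574, 0.1637, 0.2707], [0.5612, 0.1981, 0.3072]]
s hook nolever [[0.5326, 0.139, 0.2039], [0.5576, 0.1633, 0.2706], [0.5612, 0.1985, 0.2967]]
pred origin [0.5435 0.1737 0.2487]
```

```bash

python3 -m pendant '[20,-0.04,0.18,0,0,0,0,20,-0.015,0,0.12,0,0,0,20,-0.03,0,0.235,0,0,0,20,-0.03,0,0.235,0,0,0,20,-0.03,0,0.235,0,0,0,20,-0.03,0,0.235,0,0,0,20,-0.03,0,0.235,0,0,0,20,-0.03,0,0.235,0,0,0,20,-0.03,0,0.235,0,0,0,20,0,0,0,0,0,0]' 
cat >> h.py <<'E'
def org():
    o=observe(); R=o['tool_rot']; p=o['position']; Rl=np.c_[R[:,0],-R[:,1],-R[:,2]]
    print('pred origin',(p+R[:,2]*(-.0225)-Rl@[-.095,0,-.0315]).round(4),'pitch',np.degrees(np.arcsin(R[2,0])).round(2),'F',o['ft_force'].round(1),'t',round(o['time_s'],2))
E
python3 -c "
from h import *
org()
s=snap('scene','s4'); crop(s,370,225,50,'d6')"
```

```text
time_s: 9.05
position: [0.5521, 0.0844, 0.0928]
tool_rot: [[0.001, 1.0, -0.001], [0.992, -0.0, 0.126], [0.126, -0.001, -0.992]]
ft_force: [-0.3, -0.4, -8.1]
grip_width: 0.0267
pred origin [0.5522 0.1718 0.1583] pitch 7.22 F [-0.3 -0.4 -8.1] t 9.05
d6 scale 6.0 origin 304 175
```

View pics/d6.png

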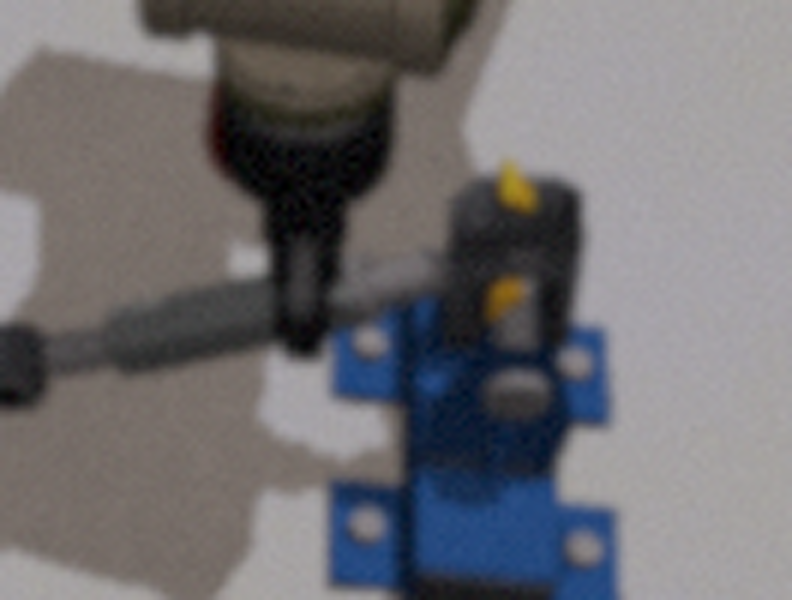

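The mouth straddles the pin, centred (pin at crop 520,310 between the prongs at 495 and 548), with the tail at left. Lowering gently.

```bash

python3 -m pendant '[20,-0.005,0,0.05,0,0,0,20,-0.006,0,0.05,0,0,0,20,-0.006,0,0.05,0,0,0,20,-0.006,0,0.04,0,0,0,20,0,0,0,0,0,0]' 
python3 -c "
from h import *
org()"
python3 -m pendant '[20,-0.003,0,0.02,0,0,0,20,-0.003,0,0.02,0,0,0,20,0,0,0,0,0,0]' 
python3 -c "
from h import *
org()"
```

```text
time_s: 9.6
position: [0.5529, 0.0845, 0.0849]
tool_rot: [[0.0, 1.0, 0.002], [0.992, -0.0, 0.126], [0.126, 0.002, -0.992]]
ft_force: [0.5, 2.1, -9.1]
grip_width: 0.027
pred origin [0.5528 0.172  0.1504] pitch 7.21 F [ 0.5  2.1 -9.1] t 9.6
time_s: 9.9
position: [0.5532, 0.0846, 0.0833]
tool_rot: [[0.0, 1.0, 0.003], [0.992, -0.0, 0.126], [0.126, 0.003, -0.992]]
ft_force: [0.3, 3.4, -4.9]
grip_width: 0.027
pred origin [0.553  0.1721 0.1489] pitch 7.24 F [ 0.3  3.4 -4.9] t 9.9
```

```bash

python3 -m pendant '[20,-0.003,0,0.02,0,0,0,20,-0.003,0,0.02,0,0,0,20,0,0,0,0,0,0]' 
python3 -c "
from h import *
org()
s=snap('scene','s5'); crop(s,370,225,50,'d7')
P,c=cloud(s,295,318,210,250); m=(P[:,2]>.012); print('s tail',m.sum(),pc(P[m]))"
```

```text
time_s: 10.2
position: [0.5534, 0.0847, 0.0825]
tool_rot: [[0.0, 1.0, 0.004], [0.992, -0.001, 0.126], [0.126, 0.004, -0.992]]
ft_force: [-3.6, 4.2, 7.9]
grip_width: 0.0271
pred origin [0.5531 0.1721 0.1481] pitch 7.25 F [-3.6  4.2  7.9] t 10.2
d7 scale 6.0 origin 304 175
s tail 208 [[0.5392, -0.072, 0.014], [0.5604, -0.0487, 0.0347], [0.5714, -0.019, 0.0498]]
```

View pics/d7.png

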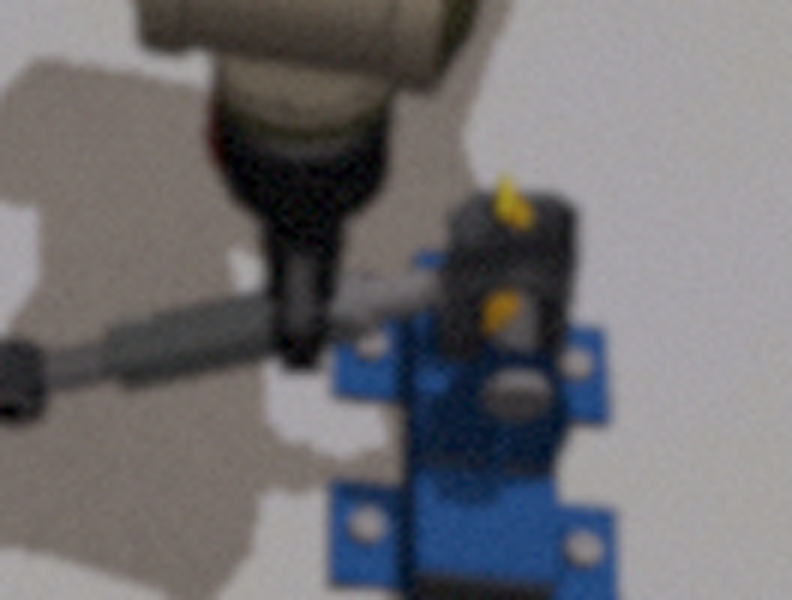

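```bash

python3 -m pendant '[20,0.001,0,-0.012,0,0,0,20,0,0,0,0,0,0,28,0,0,0,0,0,0,32,0,0,0,0,0,0,36,0,0,0,0,0,0,45,0,0,0,0,0,0,60,0,0,0,0,0,0,70,0,0,0,0,0,0,70,0,0,0,0,0,0]' 
python3 -c "
from h import *
org()
s=snap('scene','s6'); crop(s,370,225,50,'d8')
P,c=cloud(s,295,318,210,250); m=(P[:,2]>.012); print('s tail',m.sum(),pc(P[m]))"
```

```text
time_s: 11.15
position: [0.553, 0.0842, 0.0816]
tool_rot: [[0.0, 1.0, 0.002], [0.992, -0.0, 0.125], [0.125, 0.002, -0.992]]
ft_force: [0.1, 0.6, -0.3]
grip_width: 0.07
pred origin [0.5529 0.1717 0.1471] pitch 7.19 F [ 0.1  0.6 -0.3] t 11.15
d8 scale 6.0 origin 304 175
s tail 205 [[0.5397, -0.0719, 0.0144], [0.5609, -0.0487, 0.0353], [0.5706, -0.019, 0.0509]]
```

View pics/d8.png

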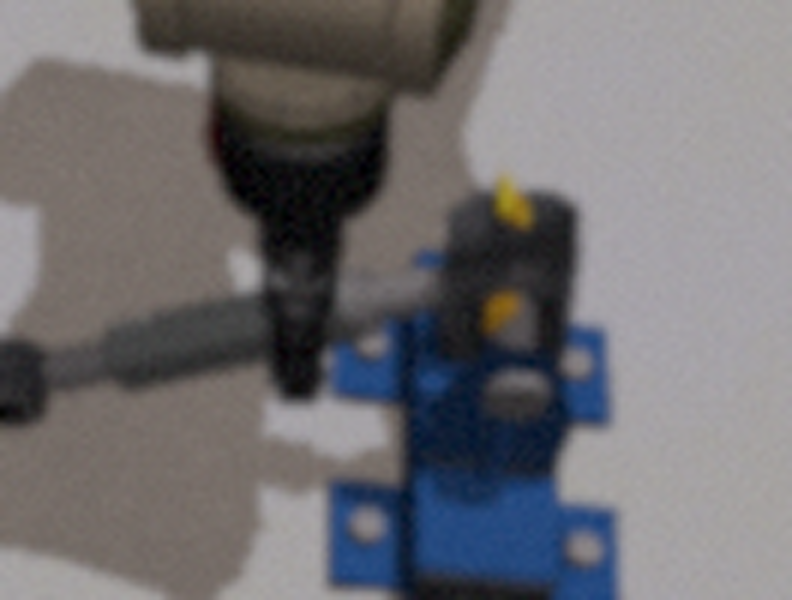

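```bash

python3 -m pendant '[70,0,0,-0.3,0,0,0,70,0,0,-0.5,0,0,0,70,0,0,-0.7,0,0,0,70,0,0,-0.7,0,0,0,70,0,0,-0.6,0,0,0,70,0,0,-0.4,0,0,0,70,0,0,0,0,0,0]' 
python3 -c "
from h import *
go([.553,.1695-.07*.126,.1668+.07*.992],90,7.3)
s=snap('top','t6'); crop(s,160,228,60,'d9')
P,c=cloud(s,120,175,205,250); m=(P[:,2]>.165)&(P[:,2]<.215)&(P[:,1]>.12); print('hook',m.sum(),pc(P[m]))
s=snap('scene','s7')
P,c=cloud(s,375,405,200,240); m=(P[:,2]>.135)&(P[:,2]<.23); print('s hook',m.sum(),pc(P[m]))"
```

```text
time_s: 11.9
position: [0.5535, 0.0639, 0.243]
tool_rot: [[-0.0, 1.0, 0.008], [0.992, -0.001, 0.124], [0.124, 0.008, -0.992]]
ft_force: [0.4, 0.3, -0.9]
grip_width: 0.07
pos [0.5535 0.0639 0.243 ] shift units [ 1.904 -0.013  0.374] turn units [0.056 0.019 0.002] F [ 0.4  0.3 -0.9] w 0.07 t 11.9
d9 scale 5.0 origin 80 168
hook 70 [[0.541, 0.1734, 0.1724], [0.5524, 0.1822, 0.192], [0.5675, 0.1899, 0.1999]]
s hook 454 [[0.5419, 0.1368, 0.1377], [0.5665, 0.1611, 0.18], [0.5706, 0.1933, 0.2079]]
```

View pics/d9.png

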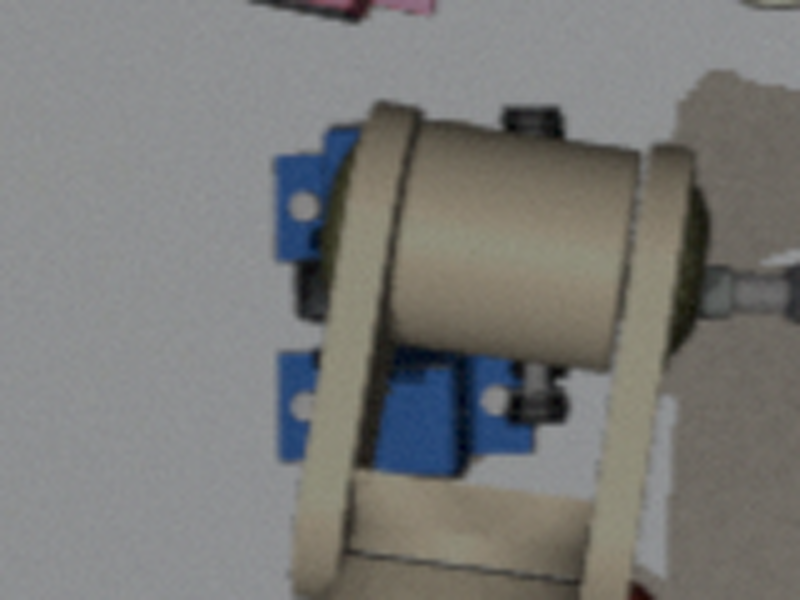

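```bash

python3 -m pendant '[70,0.3,0,0,0.05,0.02,0,70,0.6,0,0,0,0,0,70,0.6,0,0,0,0,0,70,0.4,0,0,0,0,0,70,0,0,0.3,0,0,0,70,0,0,0.3,0,0,0,70,0,0,0,0,0,0]' 
python3 -c "
from h import *
go([.553,.1695,.1668],90,7.3)
s=snap('scene','s8'); crop(s,380,205,50,'d10')"
```

```text
time_s: 12.7
position: [0.5511, 0.1636, 0.2199]
tool_rot: [[-0.0, 1.0, -0.011], [0.992, 0.002, 0.128], [0.128, -0.011, -0.992]]
ft_force: [0.1, -0.3, -0.8]
grip_width: 0.0697
pos [0.5511 0.1636 0.2199] shift units [-0.019  0.05   1.068] turn units [-0.078 -0.008  0.002] F [ 0.1 -0.3 -0.8] w 0.0697 t 12.7
d10 scale 6.0 origin 314 155
```

View pics/d10.png

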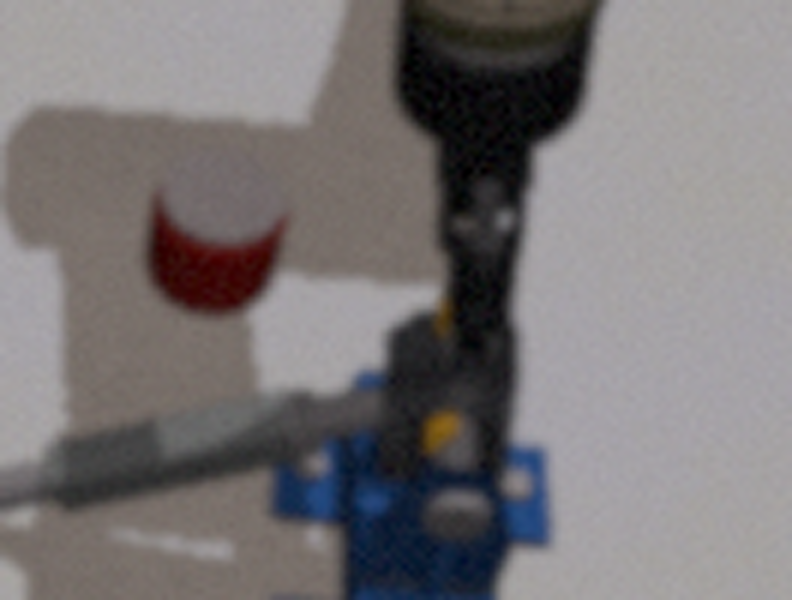

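```bash
python3 - <<'E'
from h import *
s=load('s8'); o=observe(); R=o['tool_rot'];p=o['position']
pts={'tcp':p,'nearfing tip':p+R@[0,.042,-.013],'nearf back':p+R@[0,.05,-.05],'hooktop':[.553,.1657,.1966],'hooktop near edge front':np.array([.567,.1657+.026,.1966+.003]),'rear':np.array([.567,.1657-.032,.1966-.004]),'org':[.567,.172,.147]}
for k,v in pts.items():
    q=cv2.projectPoints(np.array([v],float),s['rvec'],s['tvec'],s['K'],None)[0].ravel(); print(k,q.round(1),'crop',((q-[314,155])*6).round(0))
P,c=cloud(s,375,400,200,235); m=(P[:,2]>.135)&(P[:,2]<.215)&(P[:,0]<.58)&(P[:,0]>.56); print('near face',pc(P[m]))
P,c=cloud(s,380,402,170,215); m=(P[:,0]>.585); print('near finger',m.sum(),pc(P[m]))
E
```

```text
tcp [391.3 203.4] crop [464. 291.]
nearfing tip [391.9 213.1] crop [468. 348.]
nearf back [393.1 206.3] crop [474. 308.]
hooktop [390.4 209.8] crop [458. 329.]
hooktop near edge front [400.7 214.3] crop [520. 356.]
rear [377.9 213.6] crop [384. 351.]
org [389.2 225.3] crop [451. 422.]
near face [[0.5608, 0.1369, 0.1374], [0.5678, 0.1618, 0.17], [0.5709, 0.1945, 0.1978]]
near finger 504 [[0.5859, 0.1276, 0.238], [0.5937, 0.1474, 0.3289], [0.6217, 0.1652, 0.3812]]
```

```bash

python3 -m pendant '[70,-0.02,0.05,0.2,-0.08,0,0,70,0,0,0.3,0,0,0,70,0,0,0.3,0,0,0,70,0,0,0.2,0,0,0,70,0,0,0.05,0,0,0,70,0,0,0,0,0,0]' 
python3 -c "
from h import *
go([.5535,.1695,.1668],90,7.3)"
```

```text
time_s: 13.35
position: [0.5553, 0.1681, 0.1707]
tool_rot: [[0.0, 1.0, 0.006], [0.992, -0.001, 0.128], [0.128, 0.006, -0.992]]
ft_force: [-0.2, 0.2, 0.3]
grip_width: 0.0697
pos [0.5553 0.1681 0.1707] shift units [ 0.017 -0.037  0.081] turn units [ 0.046 -0.008 -0.001] F [-0.2  0.2  0.3] w 0.0697 t 13.35
```

```bash

python3 -m pendant '[70,0.01,-0.03,0.07,0.03,0,0,55,0,0,0,0,0,0,42,0,0,0,0,0,0,34,0,0,0,0,0,0,20,0,0,0,0,0,0,20,0,0,0,0,0,0,20,0,0,0,0,0,0,20,0,0,0,0,0,0,20,0,0,0,0,0,0]' 110
python3 -c "
from h import *
go([.5535,.1695,.1668],90,7.3)
s=snap('scene','s9'); crop(s,380,205,50,'d11')"
```

```text
time_s: 14.25
position: [0.5538, 0.169, 0.1674]
tool_rot: [[0.0, 1.0, 0.003], [0.992, -0.0, 0.128], [0.128, 0.003, -0.992]]
ft_force: [-0.6, 1.6, 2.9]
grip_width: 0.0259
pos [0.5538 0.169  0.1674] shift units [ 0.008 -0.006  0.012] turn units [ 0.02  -0.008 -0.001] F [-0.6  1.6  2.9] w 0.0259 t 14.25
d11 scale 6.0 origin 314 155
```

View pics/d11.png

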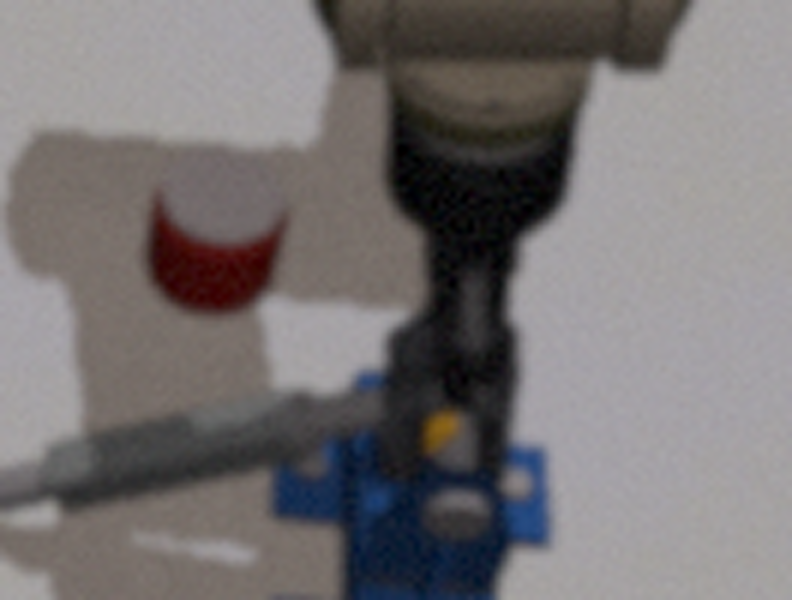

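```bash

python3 -m pendant '[20,0.003,0,0.02,0,-0.03,0,20,0.003,0,0.02,0,-0.03,0,20,0.003,0,0.02,0,-0.03,0]'
python3 -m pendant '[20,0.003,0,0.02,0,-0.03,0,20,0.003,0,0.02,0,-0.03,0,20,0.003,0,0.02,0,-0.03,0]'
```

```text
time_s: 14.6
position: [0.5541, 0.1698, 0.1652]
tool_rot: [[0.0, 1.0, 0.004], [0.993, -0.001, 0.116], [0.116, 0.004, -0.993]]
ft_force: [-1.3, 0.4, 10.4]
grip_width: 0.0264
time_s: 14.9
position: [0.5544, 0.1706, 0.1627]
tool_rot: [[0.0, 1.0, 0.005], [0.995, -0.001, 0.103], [0.103, 0.005, -0.995]]
ft_force: [-1.3, 0.1, 13.1]
grip_width: 0.0262
```

```bash

python3 -m pendant '[20,0.003,0,0.02,0,-0.03,0,20,0.003,0,0.02,0,-0.03,0,20,0.003,0,0.02,0,-0.03,0]'
python3 -m pendant '[20,0.003,0,0.02,0,-0.03,0,20,0.003,0,0.02,0,-0.03,0,20,0.003,0,0.02,0,-0.03,0]'
```

```text
time_s: 15.2
position: [0.5547, 0.1713, 0.1603]
tool_rot: [[0.0, 1.0, 0.006], [0.996, -0.001, 0.091], [0.091, 0.006, -0.996]]
ft_force: [-2.4, 0.3, 15.5]
grip_width: 0.0263
time_s: 15.5
position: [0.555, 0.1721, 0.1575]
tool_rot: [[0.0, 1.0, 0.007], [0.997, -0.001, 0.079], [0.079, 0.007, -0.997]]
ft_force: [-1.0, 0.8, 13.5]
grip_width: 0.026
```

```bash
python3 -c "
from h import *
s=snap('scene','s10'); crop(s,380,215,50,'d12')"
```

```text
d12 scale 6.0 origin 314 165
```

View pics/d12.png

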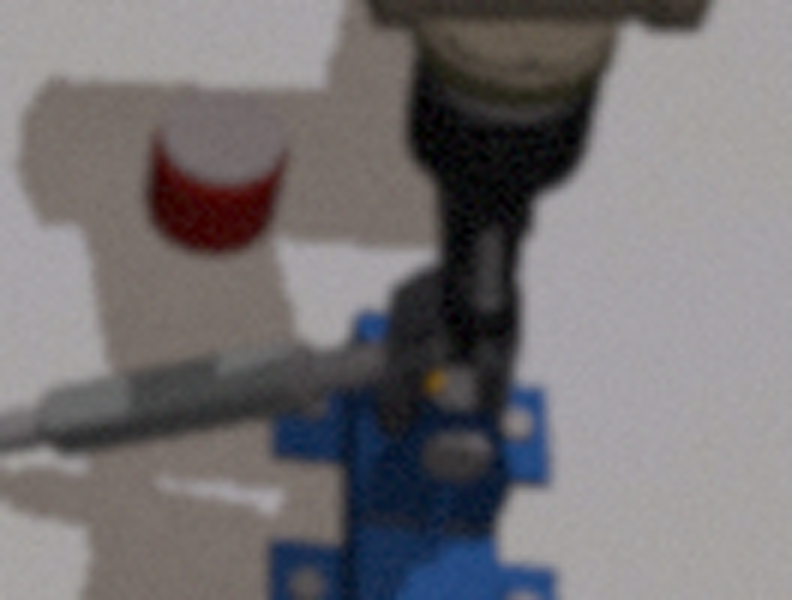

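```bash

python3 -m pendant '[20,0.003,0,0.02,0,-0.025,0,20,0.003,0,0.02,0,-0.025,0,20,0.003,0,0.02,0,-0.025,0,20,0.003,0,0.02,0,-0.025,0]'
python3 -m pendant '[20,0.003,0,0.02,0,-0.025,0,20,0.003,0,0.02,0,-0.025,0,20,0.003,0,0.02,0,-0.025,0,20,0.003,0,0.02,0,-0.025,0]'
python3 -m pendant '[20,0.003,0,0.02,0,-0.025,0,20,0.003,0,0.02,0,-0.025,0,20,0.003,0,0.02,0,-0.025,0,20,0.003,0,0.02,0,-0.025,0]'
```

```text
time_s: 15.95
position: [0.555, 0.1733, 0.1532]
tool_rot: [[-0.0, 1.0, 0.007], [0.998, -0.0, 0.065], [0.065, 0.007, -0.998]]
ft_force: [0.4, 1.7, 11.0]
grip_width: 0.0263
time_s: 16.35
position: [0.555, 0.1742, 0.149]
tool_rot: [[-0.0, 1.0, 0.007], [0.999, 0.0, 0.051], [0.051, 0.007, -0.999]]
ft_force: [-0.5, 3.5, 9.3]
grip_width: 0.0262
time_s: 16.75
position: [0.5547, 0.1751, 0.1444]
tool_rot: [[-0.001, 1.0, 0.006], [0.999, 0.001, 0.037], [0.037, 0.006, -0.999]]
ft_force: [0.6, 5.5, 5.4]
grip_width: 0.0261
```

```bash

python3 -m pendant '[20,0.008,0,0.02,0,-0.025,0,20,0.008,0,0.02,0,-0.025,0,20,0.008,0,0.02,0,-0.025,0]'
python3 -m pendant '[20,0.005,0,0.02,0,-0.025,0,20,0.005,0,0.02,0,-0.025,0]'
```

```text
time_s: 17.05
position: [0.5541, 0.176, 0.1402]
tool_rot: [[-0.001, 1.0, 0.003], [1.0, 0.001, 0.025], [0.025, 0.003, -1.0]]
ft_force: [1.7, 5.1, 4.3]
grip_width: 0.0264
time_s: 17.25
position: [0.5543, 0.1768, 0.1387]
tool_rot: [[-0.001, 1.0, 0.004], [1.0, 0.001, 0.019], [0.019, 0.004, -1.0]]
ft_force: [1.1, 7.0, 4.2]
grip_width: 0.0266
```

```bash
python3 -c "
from h import *
s=snap('scene','s11'); crop(s,380,220,40,'d13')"
```

```text
d13 scale 7.5 origin 327 180
```

View pics/d13.png

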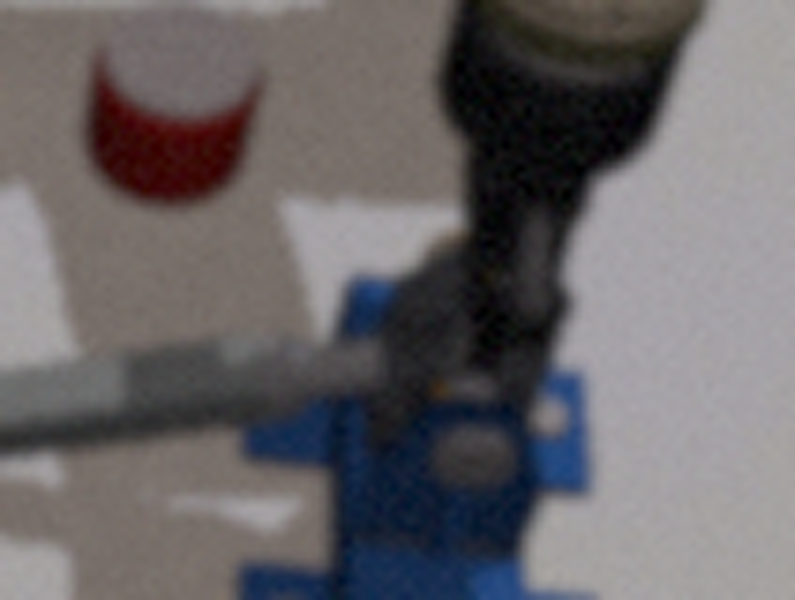

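```bash
python3 -c "
from h import *
o=observe();print(o['ft_force'],o['wrist_torque'])"
python3 -m pendant '[20,0,0,0,0,-0.05,0,20,0,0,0,0,0,0]'
python3 -c "
from h import *
o=observe();print(o['ft_force'],o['wrist_torque'])"
```

```text
[1.70061705 6.18127693 4.71137108] [-0.24603775 -0.49647946  0.33108762]
time_s: 17.5
position: [0.5541, 0.1769, 0.1385]
tool_rot: [[-0.001, 1.0, 0.003], [1.0, 0.001, 0.012], [0.012, 0.003, -1.0]]
ft_force: [2.5, 6.0, 2.3]
grip_width: 0.0265
[2.54296662 5.98032066 2.33834181] [ 0.1677277  -0.5531693   0.43501124]
```

```bash

python3 -m pendant '[20,0.02,0,0,0,0,0,20,0,0,0,0,0,0]'
python3 -c "
from h import *
o=observe();print(o['ft_force'],o['wrist_torque'])"
```

```text
time_s: 17.7
position: [0.554, 0.1772, 0.1382]
tool_rot: [[-0.0, 1.0, 0.003], [1.0, 0.0, 0.011], [0.011, 0.003, -1.0]]
ft_force: [2.4, 1.4, -0.4]
grip_width: 0.0265
[ 2.36479217  1.38087913 -0.38725032] [-0.5880209  -0.75344967  0.56427231]
```

```bash

python3 -m pendant '[20,0.002,0,0.02,0,-0.02,0,20,0.002,0,0.02,0,-0.02,0]'
python3 -c "
from h import *
o=observe();print(o['ft_force'],o['wrist_torque'])"
```

```text
time_s: 17.9
position: [0.5541, 0.1777, 0.1371]
tool_rot: [[0.0, 1.0, 0.003], [1.0, -0.0, 0.006], [0.006, 0.003, -1.0]]
ft_force: [-1.3, 2.9, 11.2]
grip_width: 0.0263
[-1.27088187  2.86451928 11.18595881] [-0.35957298 -0.11291487  0.49945427]
```

```bash

python3 -m pendant '[20,0,0,0.008,0,-0.005,0]'
python3 -m pendant '[20,0,0,0.006,0,0,0]'
```

```text
time_s: 18.0
position: [0.5541, 0.1777, 0.1371]
tool_rot: [[0.0, 1.0, 0.004], [1.0, -0.0, 0.005], [0.005, 0.004, -1.0]]
ft_force: [-0.8, 3.3, 10.1]
grip_width: 0.0264
time_s: 18.1
position: [0.5541, 0.1777, 0.1371]
tool_rot: [[0.0, 1.0, 0.004], [1.0, -0.0, 0.006], [0.006, 0.004, -1.0]]
ft_force: [-1.4, 2.4, 11.4]
grip_width: 0.0265
```

```bash

python3 -m pendant '[20,0,0,0.01,0,0,0]'
python3 -m pendant '[20,0,0,0.01,0,0,0]'
python3 -m pendant '[20,0,0,0.01,0,0,0]'
```

```text
time_s: 18.2
position: [0.5542, 0.1777, 0.1371]
tool_rot: [[0.0, 1.0, 0.005], [1.0, -0.0, 0.006], [0.006, 0.005, -1.0]]
ft_force: [-2.6, 1.7, 15.8]
grip_width: 0.0263
time_s: 18.3
position: [0.5542, 0.1777, 0.137]
tool_rot: [[0.0, 1.0, 0.005], [1.0, -0.0, 0.006], [0.006, 0.005, -1.0]]
ft_force: [-3.9, 1.6, 20.1]
grip_width: 0.0265
time_s: 18.4
position: [0.5542, 0.1777, 0.137]
tool_rot: [[0.0, 1.0, 0.005], [1.0, -0.0, 0.006], [0.006, 0.005, -1.0]]
ft_force: [-5.4, 2.1, 23.9]
grip_width: 0.0263
```

```bash
python3 -c "
from h import *
s=snap('scene','s12'); crop(s,380,220,40,'d14'); o=observe();print(o['ft_force'],o['wrist_torque'])"
```

```text
d14 scale 7.5 origin 327 180
[-4.0248882   2.27698509 20.36501589] [-0.45044169  0.54284073  0.40853015]
```

View pics/d14.png

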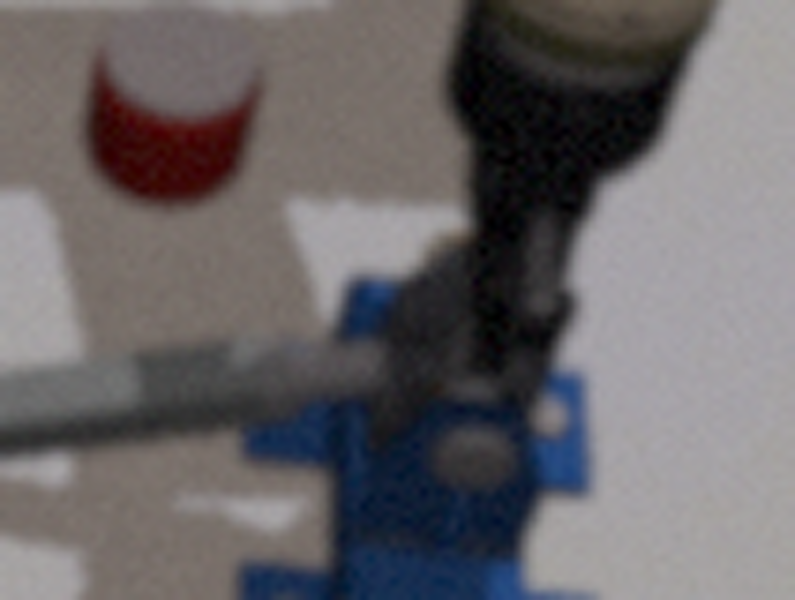

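```bash
python3 - <<'E'
from h import *
s=load('s12')
P,c=cloud(s,290,400,190,260)
br=(c[:,0].astype(int)-c[:,2])
m=(abs(P[:,0]-.56)<.02)&(P[:,1]>-.02)&(P[:,1]<.11)&(P[:,2]>.03)&(br<30)
for lo in np.arange(-.02,.22,.012):
    b=(P[:,1]>lo)&(P[:,1]<lo+.012)&(abs(P[:,0]-.555)<.019)&(P[:,2]>.015)&(P[:,2]<.2)
    if b.sum()>3: print(lo.round(3),b.sum(),'ztop',np.percentile(P[b,2],[90,97]).round(4),'x',np.percentile(P[b,0],[3,97]).round(4))
# expected sleeve top when home at y: pin .1757
s0=load('scene0'); Q,c=cloud(s0,165,260,175,235); x0,y0=.46348265,-.38723448; dd=np.array([.44044602,.8977791]); S=(Q[:,:2]-[x0,y0])@dd-.1265; L=(Q[:,:2]-[x0,y0])@[-dd[1],dd[0]]
print('ref')
for lo in np.arange(-.02,.22,.012)-.1757:
    b=(S>lo)&(S<lo+.012)&(abs(L)<.019)&(Q[:,2]>.015)&(Q[:,2]<.2)
    if b.sum()>3: print((lo+.1757).round(3),b.sum(),np.percentile(Q[b,2],[90,97]).round(4))
E
```

```text
-0.02 31 ztop [0.0577 0.0594] x [0.5471 0.567 ]
-0.008 50 ztop [0.0627 0.0646] x [0.543  0.5708]
0.004 50 ztop [0.0678 0.0696] x [0.5452 0.5716]
0.016 50 ztop [0.0741 0.0763] x [0.5438 0.5702]
0.028 55 ztop [0.0788 0.0798] x [0.5446 0.5695]
0.04 52 ztop [0.0826 0.0846] x [0.5451 0.57  ]
0.052 51 ztop [0.0882 0.0891] x [0.5428 0.5697]
0.064 58 ztop [0.0952 0.0969] x [0.5447 0.5712]
0.076 52 ztop [0.1009 0.1018] x [0.545  0.5701]
0.088 59 ztop [0.1044 0.1056] x [0.5438 0.5697]
0.1 51 ztop [0.1089 0.1108] x [0.5443 0.5709]
0.112 41 ztop [0.1099 0.1109] x [0.5487 0.5668]
0.124 35 ztop [0.1156 0.118 ] x [0.5463 0.5664]
0.136 113 ztop [0.1436 0.1478] x [0.5381 0.5708]
0.148 115 ztop [0.1598 0.1632] x [0.542  0.5711]
0.16 75 ztop [0.1677 0.1844] x [0.537  0.5721]
0.172 11 ztop [0.1291 0.1293] x [0.5668 0.5709]
0.184 25 ztop [0.1431 0.1504] x [0.5655 0.5728]
0.196 23 ztop [0.1383 0.1435] x [0.5658 0.5701]
ref
-0.02 15 [0.0578 0.0584]
-0.008 26 [0.0645 0.0661]
0.004 33 [0.0691 0.0705]
0.016 28 [0.0736 0.0741]
0.028 31 [0.0796 0.0801]
0.04 30 [0.0848 0.0852]
0.052 32 [0.0906 0.0915]
0.064 32 [0.0956 0.0962]
0.076 34 [0.1003 0.1014]
0.088 32 [0.1036 0.1065]
0.1 47 [0.1099 0.1116]
0.112 28 [0.1104 0.1124]
0.124 26 [0.1147 0.1159]
0.136 41 [0.1452 0.147 ]
0.148 75 [0.1586 0.1641]
0.16 127 [0.1762 0.1797]
0.172 85 [0.167  0.1695]
0.184 100 [0.164  0.1651]
0.196 190 [0.1518 0.1575]
0.208 40 [0.0703 0.0712]
```

```bash

python3 -m pendant '[20,0,0,0.003,0,0,0,20,0,0,0,0,0,0,20,0,0,0,0,0,0]'
python3 -m pendant '[20,0,0,-0.01,0,0,0,20,0,0,-0.01,0,0,0,20,0,0,-0.01,0,0,0,20,0,0,-0.01,0,0,0,20,0,0,-0.01,0,0,0]'
python3 -m pendant '[20,0,0,-0.01,0,0.012,0,20,0,0,-0.01,0,0.012,0,20,0,0,-0.01,0,0.012,0]'
```

```text
time_s: 18.75
position: [0.5542, 0.1777, 0.137]
tool_rot: [[0.0, 1.0, 0.006], [1.0, -0.0, 0.006], [0.006, 0.006, -1.0]]
ft_force: [-5.5, 1.7, 20.6]
grip_width: 0.0265
time_s: 19.25
position: [0.5541, 0.1776, 0.1372]
tool_rot: [[0.0, 1.0, 0.004], [1.0, -0.0, 0.006], [0.006, 0.004, -1.0]]
ft_force: [1.6, 2.9, 1.9]
grip_width: 0.0261
time_s: 19.55
position: [0.5538, 0.1773, 0.1379]
tool_rot: [[0.0, 1.0, 0.002], [1.0, -0.0, 0.01], [0.01, 0.002, -1.0]]
ft_force: [3.9, 0.7, -1.0]
grip_width: 0.0261
```

```bash

python3 -m pendant '[20,0,0,-0.01,0,0.012,0,20,0,0,-0.01,0,0.012,0,20,0,0,-0.01,0,0.012,0]'
python3 -m pendant '[20,0,0,-0.01,0,0.012,0,20,0,0,-0.01,0,0.012,0]'
```

```text
time_s: 19.85
position: [0.5536, 0.177, 0.1393]
tool_rot: [[0.001, 1.0, 0.001], [1.0, -0.001, 0.015], [0.015, 0.001, -1.0]]
ft_force: [3.0, -3.2, -2.5]
grip_width: 0.0265
time_s: 20.05
position: [0.5533, 0.1773, 0.1403]
tool_rot: [[0.001, 1.0, 0.001], [1.0, -0.001, 0.019], [0.019, 0.001, -1.0]]
ft_force: [1.8, -3.1, -6.2]
grip_width: 0.0262
```

```bash

python3 -m pendant '[20,0,0,-0.01,0,0,0]'
python3 -m pendant '[20,0,0,-0.01,0,0,0]'
python3 -m pendant '[20,0,0,-0.01,0,0,0]'
```

```text
time_s: 20.15
position: [0.5533, 0.1772, 0.1405]
tool_rot: [[0.001, 1.0, 0.0], [1.0, -0.001, 0.019], [0.019, 0.0, -1.0]]
ft_force: [2.8, -2.8, -10.9]
grip_width: 0.0263
time_s: 20.25
position: [0.5533, 0.1772, 0.1405]
tool_rot: [[0.001, 1.0, 0.0], [1.0, -0.001, 0.018], [0.018, 0.0, -1.0]]
ft_force: [3.6, -3.5, -16.7]
grip_width: 0.0264
time_s: 20.35
position: [0.5533, 0.1772, 0.1406]
tool_rot: [[0.001, 1.0, -0.0], [1.0, -0.001, 0.018], [0.018, -0.0, -1.0]]
ft_force: [5.7, -3.4, -20.4]
grip_width: 0.0262
```

The latch holds (z stopped at 0.1405 while the pull rose to 20 N). I'll hold that, then ease back down.

```bash

python3 -m pendant '[20,0,0,-0.004,0,0,0,20,0,0,0,0,0,0,20,0,0,0,0,0,0]'
python3 -m pendant '[20,0,0,0,0,0,0,20,0,0,0,0,0,0]'
```

```text
time_s: 20.65
position: [0.5533, 0.1772, 0.1406]
tool_rot: [[0.001, 1.0, -0.001], [1.0, -0.001, 0.018], [0.018, -0.001, -1.0]]
ft_force: [5.9, -2.6, -17.5]
grip_width: 0.0262
time_s: 20.85
position: [0.5533, 0.1772, 0.1406]
tool_rot: [[0.001, 1.0, -0.001], [1.0, -0.001, 0.018], [0.018, -0.001, -1.0]]
ft_force: [5.5, -3.5, -18.8]
grip_width: 0.0261
```

```bash

python3 -m pendant '[20,0,0,0.01,0,0,0,20,0,0,0.01,0,0,0,20,0,0,0.01,0,0,0,20,0,0,0.01,0,0,0,20,0,0,0.01,0,-0.01,0,20,0,0,0.01,0,-0.01,0,20,0,0,0.01,0,-0.015,0,20,0,0,0.01,0,-0.015,0]'
python3 -m pendant '[20,0,0,0.01,0,-0.015,0,20,0,0,0.01,0,-0.015,0]'
```

```text
time_s: 21.65
position: [0.5539, 0.1783, 0.1391]
tool_rot: [[0.001, 1.0, 0.003], [1.0, -0.001, 0.013], [0.013, 0.003, -1.0]]
ft_force: [-1.3, 2.5, -1.0]
grip_width: 0.0261
time_s: 21.85
position: [0.554, 0.1789, 0.1382]
tool_rot: [[0.0, 1.0, 0.004], [1.0, -0.0, 0.01], [0.01, 0.004, -1.0]]
ft_force: [-1.4, 5.7, 2.2]
grip_width: 0.0263
```

```bash

python3 -m pendant '[20,0,0,0.01,0,-0.015,0,20,0,0,0.01,0,-0.015,0]'
python3 -m pendant '[20,0,0,0.008,0,-0.005,0,20,0,0,0,0,0,0]'
```

```text
time_s: 22.05
position: [0.554, 0.179, 0.1373]
tool_rot: [[0.0, 1.0, 0.004], [1.0, -0.0, 0.006], [0.006, 0.004, -1.0]]
ft_force: [-1.2, 6.5, 0.5]
grip_width: 0.0258
time_s: 22.25
position: [0.554, 0.179, 0.1372]
tool_rot: [[0.0, 1.0, 0.004], [1.0, -0.0, 0.005], [0.005, 0.004, -1.0]]
ft_force: [-2.2, 7.0, 4.7]
grip_width: 0.0264
```

```bash

python3 -m pendant '[27,0,0,0,0,0,0,29,0,0,0,0,0,0,32,0,0,0,0,0,0,36,0,0,0,0,0,0,45,0,0,0,0,0,0,60,0,0,0,0,0,0,70,0,0,0,0,0,0,70,0,0,-0.1,0,0,0,70,0,0,-0.3,0,0,0,70,0,0,-0.5,0,0,0,70,0,0,-0.6,0,0,0,70,0,0,-0.6,0,0,0]'
python3 -m pendant '[70,-0.4,0,-0.5,0,0,0,70,-0.7,0,-0.2,0,0,0,70,-0.8,0,0,0,0,0,70,-0.8,0,0,0,0,0,70,-0.8,0,0,0,0,0,70,-0.8,0,0,0,0,0,70,-0.8,0,0,0,0,0,70,-0.4,0,0,0,0,0,70,0,0,0,0,0,0]'
python3 - <<'E'
from h import *
s=snap('scene','s13'); crop(s,370,225,50,'d15'); t=snap('top','t13'); crop(t,180,228,60,'d16')
for n,s,b in(('s',s,(285,410,190,260)),('t',t,(120,260,205,255))):
    P,c=cloud(s,*b); print(n)
    for lo in np.arange(-.08,.22,.02):
        k=(P[:,1]>lo)&(P[:,1]<lo+.012)&(abs(P[:,0]-.555)<.019)&(P[:,2]>.008)&(P[:,2]<.2)
        if k.sum()>3: print(lo.round(3),k.sum(),'ztop',np.percentile(P[k,2],[90,97]).round(4),'x',np.percentile(P[k,0],[3,97]).round(4))
E
```

```text
time_s: 23.45
position: [0.5534, 0.1773, 0.2425]
tool_rot: [[0.0, 1.0, 0.002], [1.0, -0.0, 0.003], [0.003, 0.002, -1.0]]
ft_force: [-0.4, -0.4, -0.3]
grip_width: 0.0702
time_s: 24.35
position: [0.5533, -0.1003, 0.2753]
tool_rot: [[0.004, 1.0, 0.002], [1.0, -0.004, 0.002], [0.002, 0.002, -1.0]]
ft_force: [-0.2, -0.2, 0.2]
grip_width: 0.0703
d15 scale 6.0 origin 304 175
d16 scale 5.0 origin 100 168
s
-0.08 49 ztop [0.0375 0.0389] x [0.5417 0.571 ]
-0.06 55 ztop [0.0401 0.0409] x [0.5415 0.5722]
-0.04 29 ztop [0.0423 0.0441] x [0.5469 0.5668]
-0.02 35 ztop [0.0562 0.0588] x [0.5435 0.5655]
0.0 53 ztop [0.066 0.069] x [0.5444 0.5685]
0.02 52 ztop [0.0757 0.0775] x [0.5459 0.5684]
0.04 50 ztop [0.0828 0.0848] x [0.5449 0.569 ]
0.06 51 ztop [0.0922 0.0931] x [0.5431 0.5695]
0.08 56 ztop [0.1006 0.1021] x [0.5434 0.5699]
0.1 52 ztop [0.1092 0.1118] x [0.5441 0.5704]
0.12 38 ztop [0.1133 0.1142] x [0.5462 0.5652]
0.14 143 ztop [0.1483 0.154 ] x [0.5381 0.5719]
0.16 101 ztop [0.1774 0.1802] x [0.5435 0.5707]
0.18 84 ztop [0.1651 0.1672] x [0.5432 0.5719]
0.2 30 ztop [0.1547 0.158 ] x [0.5442 0.5707]
t
-0.02 6 ztop [0.0601 0.0625] x [0.5431 0.5478]
0.04 52 ztop [0.0848 0.0886] x [0.5409 0.5675]
0.06 48 ztop [0.0939 0.0961] x [0.5411 0.5674]
0.08 53 ztop [0.1022 0.1042] x [0.5415 0.5673]
0.1 57 ztop [0.1101 0.1129] x [0.5408 0.5686]
0.12 41 ztop [0.1142 0.1167] x [0.5447 0.5649]
0.14 122 ztop [0.151  0.1555] x [0.5368 0.5716]
0.16 88 ztop [0.1795 0.1822] x [0.5371 0.5701]
0.18 61 ztop [0.1666 0.1678] x [0.5396 0.5697]
0.2 18 ztop [0.1558 0.1565] x [0.5378 0.5659]
```

View pics/d15.png

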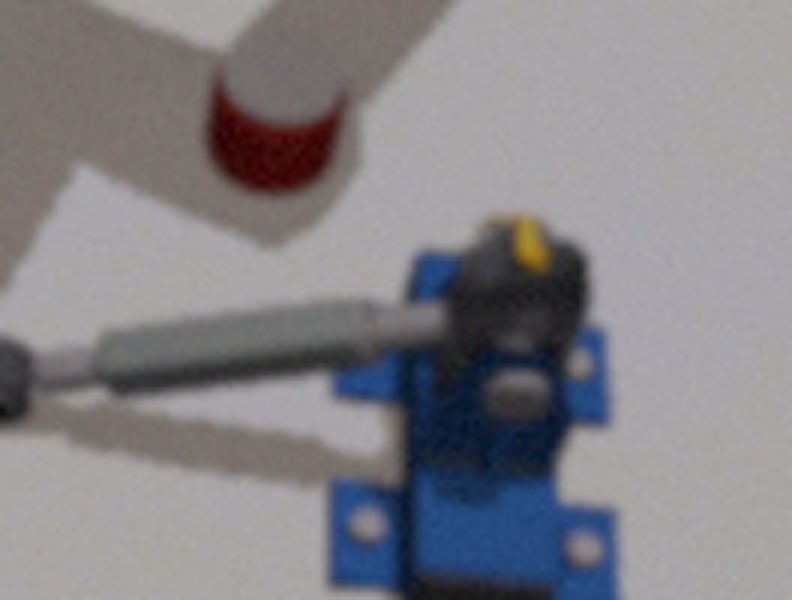

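View pics/d16.png

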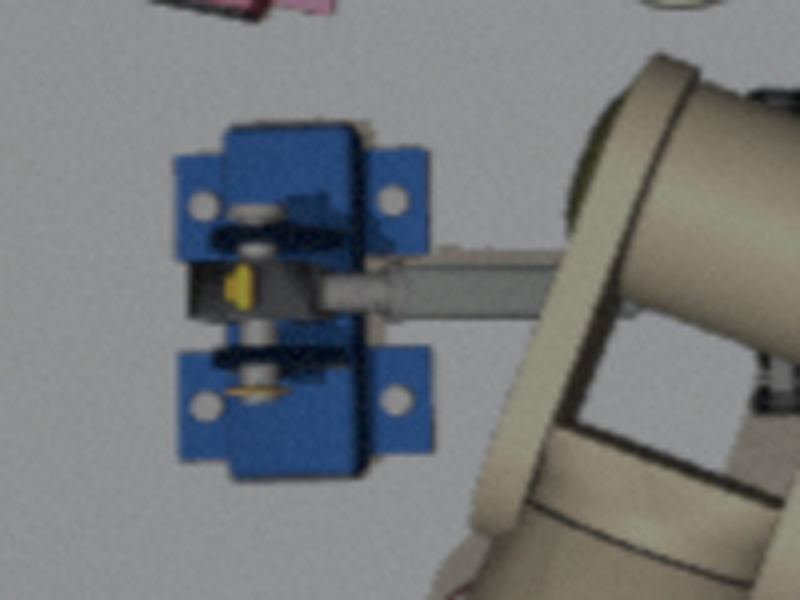

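```bash
python3 -c "
from h import *
s=load('s13')
P,c=cloud(s,330,370,178,210); m=P[:,2]>.055; print('tin',((P[m].max(0)+P[m].min(0))/2).round(4))
a=load('scene0')['frame'].astype(int); b=s['frame'].astype(int)
print('diff wheel',abs(a-b)[285:335,278:332].mean(),'spanner',abs(a-b)[262:295,162:238].mean(), 'blank',abs(a-b)[340:360,220:260].mean())
print(close_job())"
```

```text
tin [0.3674 0.0695 0.0606]
diff wheel 9.02111111111111 spanner 9.174508240297714 blank 9.572916666666666
the job is handed in; nothing more can be done
None
```

The top link is hooked on the blue headstock's pin with the latch shut and its tail resting on the bench. I handed the job in at about 24 s of the 64 s allowed; no verdict was given.

- **Hooking on:** I carried the link by its sleeve, set its mouth over the pin against the latch, then pinched the hook's sides and pushed down. It stopped hard at home. I held it there with 20–24 N at the wrist, below the 3 kg limit.
- **Proof pull:** I pulled up steadily with 17–20 N at the wrist, so roughly 12–15 N on the latch after the 5 N it takes to lift the hook. The hook stopped about 3.5 mm up and the latch held. I then let it back down and released it.
- **Last checks:** The link's height profile matches its home pose to about 1–2 mm, with the hook top at about 0.165 m and the top of the eye at about 0.040 m. The tin is within about 1 mm of its start by depth. The wheel and spanner show no change in the picture beyond noise.
- **Not seen directly:** I could not see the latch nose when it shut. That it is shut rests on the pull holding and on the lever's position afterwards.
- **Disagreements:** The two cameras differed by 4–6 mm on where the pin lies, so I used a middle value. Sideways forces of up to 7 N appeared during the push and the let-down. A small shift forward removed them during the push; when I set the hook back down they stayed until I let go.

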